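# Weigh and tally a batch of brake linings

## Task

Put all the brake lining plates on the weighing carrier, squarely stacked and centred in its two bays, shared between them as evenly as they go, so that it will hang about level. Hang the loaded carrier by its loop on the scale's sprung hook without slamming the hook to its bottom stop, let go and wait until it has settled; with it still hanging, swing the tally counter's lever fully to its stop and let it spring back. Then take the carrier off the hook and set it back on its rubber mat, lengthwise and upright with the piles still square, leaving the other goods on the bench alone.

Things in the scene. Friction and masses are not known exactly. Their poses are not given: they have to be found in the camera images.
- carrier_grip (a point): Weighing carrier (0.5 kg): aluminium base 80 x 260 x 6 mm, 10 mm lips at its ends, steel post in the middle, on it an upright steel loop, on that a black grip stub 14 x 14 x 40 mm with a 22 mm square head; 170 mm tall. Point: middle of the stub, 145 mm above the underside; loop top 19 mm below it, head 20 mm above it. x across the carrier (looking through the loop), y along it, z up.
- carrier_bar (a point): Middle of the loop's round top bar (7 mm thick, along the carrier's y), 22.5 mm below carrier_grip, 122.5 mm above the underside: this bar hangs in the hook. The opening under it is 36 mm wide (along y) and 44 mm high. The post is 14 mm square, the loop 50 mm wide over all.
- bay_a (a point): Centre of the top face of the carrier's first bay (dark pad 54 x 74 mm) where a pile of plates stands; 85 mm from the post along the carrier's +y, 6 mm above its underside. Axes as the carrier: x across, y along, z up.
- bay_b (a point): The same for the second bay, 85 mm from the post along the carrier's -y.
- mat_top (a point): Centre of the top face (3 mm above the bench) of the black rubber rest mat, 120 x 300 mm, long along its y, fixed. The carrier stands on it at the start, long side along the mat.
- hook_seat (a point): Hook scale: grey column 290 mm tall with a sprung hook of 7 mm steel rod. Point: bottom of the hook's notch, about 200 mm above the bench when empty; moves with the hook; bar centre rests 3.5 mm above it. -x: from the column to the free tip, which is 13 mm out and 16.5 mm above the seat; behind the notch the arm (top 12.5 mm above the seat) runs along +x to the column, 120 mm off. y level, z up.
- hook (a joint): Dip of the sprung hook in m: 0 empty, grows downwards, 4 mm per newton (about 25 to 37 mm under the loaded carrier), bottom stop 0.075. It bobs for a second or two after loading. To hang: bring the loop in along the hook's +x with the arm passing through it and the bar higher than the tip, then lower the bar into the notch, which is open upwards.
- lever_knob (a point): Tally counter: grey box 100 x 85 x 50 mm, digit windows towards the robot; on top a flat steel lever swings level about an upright pivot. At its end stands a round black knob, 14 mm thick, 42 mm tall, out past the box's front. Point: on the knob's axis, half-way up, 79 mm above the bench (knob foot at 58 mm); moves with the lever, 70 mm from the pivot. z up.
- lever_pivot (a point): On the upright axis of the lever's pivot, at the height of the knob's middle (fixed to the counter). Seen from above, the lever turns clockwise about it as it advances.
- lever (a joint): Lever angle in rad: 0 at rest, grows as it advances (clockwise from above), stop at 1.0. A spring drives it back to 0 when let go; about 1 N at the knob at rest to 4 N at the stop.
- bearing: Bystander: steel ball bearing ring, 62 mm across, 18 mm high, lying among the plates; centre of its underside.
- carton2: Bystander: small yellow carton 60 x 60 x 70 mm; centre of its underside.
- plate1_c (a point): A brake lining plate: flat dark rectangle 50 (x) x 70 (y) x 12 mm (z), about 70 g, with two small brass rivet faces on top; three to five such identical plates are present. The point is its centre, 6 mm above its underside. x is across its 50 mm width, y along its 70 mm length, z up.
- plate2_c (a point): A brake lining plate: flat dark rectangle 50 (x) x 70 (y) x 12 mm (z), about 70 g, with two small brass rivet faces on top; three to five such identical plates are present. The point is its centre, 6 mm above its underside. x is across its 50 mm width, y along its 70 mm length, z up.
- plate3_c (a point): A brake lining plate: flat dark rectangle 50 (x) x 70 (y) x 12 mm (z), about 70 g, with two small brass rivet faces on top; three to five such identical plates are present. The point is its centre, 6 mm above its underside. x is across its 50 mm width, y along its 70 mm length, z up.
- plate4_c (a point): A brake lining plate: flat dark rectangle 50 (x) x 70 (y) x 12 mm (z), about 70 g, with two small brass rivet faces on top; three to five such identical plates are present. The point is its centre, 6 mm above its underside. x is across its 50 mm width, y along its 70 mm length, z up.
- plate5_c (a point): A brake lining plate: flat dark rectangle 50 (x) x 70 (y) x 12 mm (z), about 70 g, with two small brass rivet faces on top; three to five such identical plates are present. The point is its centre, 6 mm above its underside. x is across its 50 mm width, y along its 70 mm length, z up.
Things that resemble listed ones, but are neither listed nor needed, are in the scene too. Leave any purple look-alike of the part that bears lever_knob alone.

How it is judged (in metres and radians):
On the way, in this order (a step that is already met when the one before it is completed fails the run):
1. The carrier, with every plate squarely in its bays and the piles even, hangs from the dipped hook, let go, level and settled (((x of plate1_c in the frame of bay_a between -0.008 and 0.008 m and y of plate1_c in the frame of bay_a between -0.008 and 0.008 m and z of plate1_c in the frame of bay_a between 0 and 0.045 m and angle between the x axis of plate1_c and the x axis of bay_a, either way round below 0.15 rad and angle between the z axis of plate1_c and the z axis of bay_a, either way round below 0.1 rad) or (x of plate1_c in the frame of bay_b between -0.008 and 0.008 m and y of plate1_c in the frame of bay_b between -0.008 and 0.008 m and z of plate1_c in the frame of bay_b between 0 and 0.045 m and angle between the x axis of plate1_c and the x axis of bay_b, either way round below 0.15 rad and angle between the z axis of plate1_c and the z axis of bay_b, either way round below 0.1 rad)) and ((x of plate2_c in the frame of bay_a between -0.008 and 0.008 m and y of plate2_c in the frame of bay_a between -0.008 and 0.008 m and z of plate2_c in the frame of bay_a between 0 and 0.045 m and angle between the x axis of plate2_c and the x axis of bay_a, either way round below 0.15 rad and angle between the z axis of plate2_c and the z axis of bay_a, either way round below 0.1 rad) or (x of plate2_c in the frame of bay_b between -0.008 and 0.008 m and y of plate2_c in the frame of bay_b between -0.008 and 0.008 m and z of plate2_c in the frame of bay_b between 0 and 0.045 m and angle between the x axis of plate2_c and the x axis of bay_b, either way round below 0.15 rad and angle between the z axis of plate2_c and the z axis of bay_b, either way round below 0.1 rad)) and ((x of plate3_c in the frame of bay_a between -0.008 and 0.008 m and y of plate3_c in the frame of bay_a between -0.008 and 0.008 m and z of plate3_c in the frame of bay_a between 0 and 0.045 m and angle between the x axis of plate3_c and the x axis of bay_a, either way round below 0.15 rad and angle between the z axis of plate3_c and the z axis of bay_a, either way round below 0.1 rad) or (x of plate3_c in the frame of bay_b between -0.008 and 0.008 m and y of plate3_c in the frame of bay_b between -0.008 and 0.008 m and z of plate3_c in the frame of bay_b between 0 and 0.045 m and angle between the x axis of plate3_c and the x axis of bay_b, either way round below 0.15 rad and angle between the z axis of plate3_c and the z axis of bay_b, either way round below 0.1 rad)) and ((x of plate4_c in the frame of bay_a between -0.008 and 0.008 m and y of plate4_c in the frame of bay_a between -0.008 and 0.008 m and z of plate4_c in the frame of bay_a between 0 and 0.045 m and angle between the x axis of plate4_c and the x axis of bay_a, either way round below 0.15 rad and angle between the z axis of plate4_c and the z axis of bay_a, either way round below 0.1 rad) or (x of plate4_c in the frame of bay_b between -0.008 and 0.008 m and y of plate4_c in the frame of bay_b between -0.008 and 0.008 m and z of plate4_c in the frame of bay_b between 0 and 0.045 m and angle between the x axis of plate4_c and the x axis of bay_b, either way round below 0.15 rad and angle between the z axis of plate4_c and the z axis of bay_b, either way round below 0.1 rad)) and ((x of plate5_c in the frame of bay_a between -0.008 and 0.008 m and y of plate5_c in the frame of bay_a between -0.008 and 0.008 m and z of plate5_c in the frame of bay_a between 0 and 0.045 m and angle between the x axis of plate5_c and the x axis of bay_a, either way round below 0.15 rad and angle between the z axis of plate5_c and the z axis of bay_a, either way round below 0.1 rad) or (x of plate5_c in the frame of bay_b between -0.008 and 0.008 m and y of plate5_c in the frame of bay_b between -0.008 and 0.008 m and z of plate5_c in the frame of bay_b between 0 and 0.045 m and angle between the x axis of plate5_c and the x axis of bay_b, either way round below 0.15 rad and angle between the z axis of plate5_c and the z axis of bay_b, either way round below 0.1 rad)) and velocity of joint hook between -0.012 and 0.012 m/s and linear speed of carrier below 0.03 m/s and value of joint hook above 0.015 m and contact force between carrier and hook above 3 N and contact force between the fingers and carrier below 0.3 N and angle between carrier_grip's own z axis and vertical below 0.17 rad), for 0.5 s.
2. The counter's lever is at its stop while the carrier hangs (value of joint lever above 0.93 rad and value of joint hook above 0.015 m), for 0.05 s.
3. The lever has sprung back home while the carrier hangs (value of joint lever below 0.08 rad and value of joint hook above 0.015 m), for 0.2 s.
At the end, for the whole second after the job is handed in: Plates flat in the bays, each within 8 mm of its bay centre along x and y and square within 0.15 rad; carrier upright and still on the mat, within 30 mm of its centre and 0.25 rad of its length; hook empty (dip under 6 mm); lever home (under 0.08 rad) (((x of plate1_c in the frame of bay_a between -0.008 and 0.008 m and y of plate1_c in the frame of bay_a between -0.008 and 0.008 m and z of plate1_c in the frame of bay_a between 0 and 0.045 m and angle between the x axis of plate1_c and the x axis of bay_a, either way round below 0.15 rad and angle between the z axis of plate1_c and the z axis of bay_a, either way round below 0.1 rad) or (x of plate1_c in the frame of bay_b between -0.008 and 0.008 m and y of plate1_c in the frame of bay_b between -0.008 and 0.008 m and z of plate1_c in the frame of bay_b between 0 and 0.045 m and angle between the x axis of plate1_c and the x axis of bay_b, either way round below 0.15 rad and angle between the z axis of plate1_c and the z axis of bay_b, either way round below 0.1 rad)) and ((x of plate2_c in the frame of bay_a between -0.008 and 0.008 m and y of plate2_c in the frame of bay_a between -0.008 and 0.008 m and z of plate2_c in the frame of bay_a between 0 and 0.045 m and angle between the x axis of plate2_c and the x axis of bay_a, either way round below 0.15 rad and angle between the z axis of plate2_c and the z axis of bay_a, either way round below 0.1 rad) or (x of plate2_c in the frame of bay_b between -0.008 and 0.008 m and y of plate2_c in the frame of bay_b between -0.008 and 0.008 m and z of plate2_c in the frame of bay_b between 0 and 0.045 m and angle between the x axis of plate2_c and the x axis of bay_b, either way round below 0.15 rad and angle between the z axis of plate2_c and the z axis of bay_b, either way round below 0.1 rad)) and ((x of plate3_c in the frame of bay_a between -0.008 and 0.008 m and y of plate3_c in the frame of bay_a between -0.008 and 0.008 m and z of plate3_c in the frame of bay_a between 0 and 0.045 m and angle between the x axis of plate3_c and the x axis of bay_a, either way round below 0.15 rad and angle between the z axis of plate3_c and the z axis of bay_a, either way round below 0.1 rad) or (x of plate3_c in the frame of bay_b between -0.008 and 0.008 m and y of plate3_c in the frame of bay_b between -0.008 and 0.008 m and z of plate3_c in the frame of bay_b between 0 and 0.045 m and angle between the x axis of plate3_c and the x axis of bay_b, either way round below 0.15 rad and angle between the z axis of plate3_c and the z axis of bay_b, either way round below 0.1 rad)) and ((x of plate4_c in the frame of bay_a between -0.008 and 0.008 m and y of plate4_c in the frame of bay_a between -0.008 and 0.008 m and z of plate4_c in the frame of bay_a between 0 and 0.045 m and angle between the x axis of plate4_c and the x axis of bay_a, either way round below 0.15 rad and angle between the z axis of plate4_c and the z axis of bay_a, either way round below 0.1 rad) or (x of plate4_c in the frame of bay_b between -0.008 and 0.008 m and y of plate4_c in the frame of bay_b between -0.008 and 0.008 m and z of plate4_c in the frame of bay_b between 0 and 0.045 m and angle between the x axis of plate4_c and the x axis of bay_b, either way round below 0.15 rad and angle between the z axis of plate4_c and the z axis of bay_b, either way round below 0.1 rad)) and ((x of plate5_c in the frame of bay_a between -0.008 and 0.008 m and y of plate5_c in the frame of bay_a between -0.008 and 0.008 m and z of plate5_c in the frame of bay_a between 0 and 0.045 m and angle between the x axis of plate5_c and the x axis of bay_a, either way round below 0.15 rad and angle between the z axis of plate5_c and the z axis of bay_a, either way round below 0.1 rad) or (x of plate5_c in the frame of bay_b between -0.008 and 0.008 m and y of plate5_c in the frame of bay_b between -0.008 and 0.008 m and z of plate5_c in the frame of bay_b between 0 and 0.045 m and angle between the x axis of plate5_c and the x axis of bay_b, either way round below 0.15 rad and angle between the z axis of plate5_c and the z axis of bay_b, either way round below 0.1 rad)) and horizontal distance between carrier_grip and mat_top below 0.03 m and angle between the y axis of carrier_grip and the y axis of mat_top, either way round below 0.25 rad and angle between carrier_grip's own z axis and vertical below 0.05 rad and z of carrier_grip in the frame of mat_top below 0.15 m and linear speed of carrier below 0.02 m/s and value of joint hook below 0.006 m and value of joint lever below 0.08 rad); the robot touches nothing.
It fails at once if The hook is slammed or pushed to its bottom stop (value of joint hook above 0.071 m).
It fails at once if The lever is swung to its stop with nothing hanging on the hook (value of joint lever above 0.9 rad and value of joint hook below 0.008 m).
It fails at once if A bystander (bearing, carton) is pushed more than 60 mm away or knocked over (distance of any of bearing, carton2 from where it was at the start of the episode above 0.06 m or angle between any of bearing, carton2's own z axis and vertical above 0.6 rad).
Of plate1, plate2, plate3, plate4, plate5 only 3 to 5 are there at a start; the rules pass over those that are not, and their reading is None.
At some moment in a run one of plate1, plate2, plate3, plate4, plate5 may be knocked a few centimetres aside while the robot is not near it.
It also fails if it takes over 210 s, if anything falls off the work surface, if the arm or the gripper's body presses on something with over 40 N, if the wrist force passes 120 N, or if a joint passes its speed limit or range.

## Robot

A 6-joint arm with a two-finger parallel gripper is mounted at the origin on the work surface. World frame = base frame: x ahead of the robot, y to its left, z up, the work surface at z = 0. Lengths are in m, angles in degrees, forces in N, time in s.
With the tool pointing down it reaches from about 0.35 to 0.875 m from the base axis. Payload 4.2 kg.
Tool frame: the origin (TCP) lies at the very end of the fingers, on their centre line; the grasp point (between the pads) lies 19 mm behind it (r.grip_point_offset is the distance from the TCP to the grasp point, in m); z points along the fingers, y is the line along which they close (so a half turn about z gives the same grasp; the last joint's range is limited). The gripper opens to 87 mm and grips with 3 to 60 N. Pads are 19 mm wide; open, the fingers measure 117 mm over their backs; the gripper's body (75 mm by 190 mm) begins 51 mm behind the grasp point.
Start: joints at [78.816, 22.042, 0.453, 0, -68.411, -14.817], TCP at [0.274, 0.562, 0.223] pointing down, gripper open.
Joint ranges: [-179.83, 179.83], [-69.29, 118.12], [-61.27, 80.66], [-181.25, 117.63], [-171.15, -9.14], [-177.46, 177.46]. Speed limits (degrees/s): [159.86, 159.86, 180, 180, 180, 180].

## Interface

Orientations are given as a 3x3 rotation matrix whose columns are the frame's x, y, z axes.
In Python, from station import r, cams gives the robot as it stands. The module is installed in compiled form; this text tells all that it offers.
- The arm moves only by the shell command python3 -m handwheel 'ROWS'. ROWS is JSON, a list that holds one entry, the list of rows, each a list of 7 numbers: the turn, a rotation vector about the tool's x, y, z in units of 6 degrees (1.0 is 6 degrees), then the shift along the tool's x, y, z in m, then the finger opening in m, from 0 to 0.087. In form: [[[ax, ay, az, x, y, z, jaw], ...]]. A call has 1 to 12 rows; each row shifts and turns the commanded pose from where the row before left it, along the tool's axes as they then stand; what a row does not reach is not made up. A row lasts 1/10 s, in which the tool goes at most 50 mm and 8.59 degrees, less where a joint would pass 70% of its speed; a pose out of reach is approached as far as the arm can. A call with a gripper value outside its range is refused whole. The fingers move at their own pace and stop on an object; the grip force is fixed at half the most. Time passes only in rows, so rows that do not move let the fingers close. It gives the time, the measured TCP pose, the force, the opening and the grip force at its end, in the units of the state.
- r.sense(): the state, without advancing time (a new reading comes with each control period).
- cams.capture(name): name is "side" or "top"; returns the picture (384x512x3 uint8, red, green, blue); there is no depth.
- cams.get_calibration(name): a dict with "camera_matrix" (3x3 intrinsics, pixels), "rvec" (rotation vector, rad) and "tvec" (3), from world to camera coordinates, as OpenCV has them. Camera axes: x right, y down, z forward; pixel columns grow to the right and rows downward; lengths in m; the calibration is good to about 2 mm. A picture is of the moment at which its call begins. get_calibration takes no time and is no camera call.
- r.finish_job(): hands the job in; it is judged then, once.
The state is a dict: "time_s": time; "joints": joint angles; "joint_velocities": joint speeds; "effort": joint torques, N m; "tcp_pos": TCP position; "ee_rot": TCP orientation; "wrist_force": force on the tool from outside, world axes, zero at the start; "moment": the same for the moment, N m; "gripper_width": opening from 0.0 (shut) to 1.0 (fully open); "gripper_force": force on a finger pad.
Only numpy, scipy, OpenCV 4.12 (cv2) and the standard library are available. Lean on these libraries where they do the work, as an engineer would, in place of code of your own. Each camera call takes 0.05 s, during which the arm holds its last target. There are 200 camera calls.

## Working session

There is one attempt and no reset: what is moved stays moved. The work goes in short steps, Python scripts to look and compute and a shell command to move; the robot and the scene stay as the last step left them, time stands still between calls to the robot, and variables do not carry over. Pictures are saved under pics/ and viewed, at most 14 in all, crops included, and the job is handed in when it is done.

```bash
mkdir -p pics; python3 - <<'E'
from station import r,cams
import cv2
for n in("top","side"):
    im=cams.capture(n)[:,:,::-1]
    cv2.imwrite(f"pics/{n}0.png",im)
    cv2.imwrite(f"pics/{n}0b.png",cv2.resize(im,(800,600),interpolation=cv2.INTER_CUBIC))
    c=cams.get_calibration(n);print(n,c)
s=r.sense();print(s["tcp_pos"],s["ee_rot"],s["time_s"],s["gripper_width"])
E
```

```text
top {'camera_matrix': array([[431.58716735,   0.        , 250.22504316],
       [  0.        , 431.58716735, 187.97151708],
       [  0.        ,   0.        ,   1.        ]]), 'rvec': array([ 2.11629245, -2.15936357,  0.11403431]), 'tvec': array([0.0716023 , 0.53139148, 1.02339967])}
side {'camera_matrix': array([[395.03231642,   0.        , 255.87694659],
       [  0.        , 395.03231642, 190.57628961],
       [  0.        ,   0.        ,   1.        ]]), 'rvec': array([ 0.83322593, -2.6486728 ,  0.97538828]), 'tvec': array([0.46156791, 0.29347981, 0.84666032])}
[0.27377326 0.56127295 0.22159658] [[ 8.98709874e-01 -4.38543072e-01 -7.32609558e-04]
 [-4.38543668e-01 -8.98708147e-01 -1.76558769e-03]
 [ 1.15884070e-04  1.90803237e-03 -9.99998173e-01]] 0.1 1.0017688204818347
```

View pics/top0b.png

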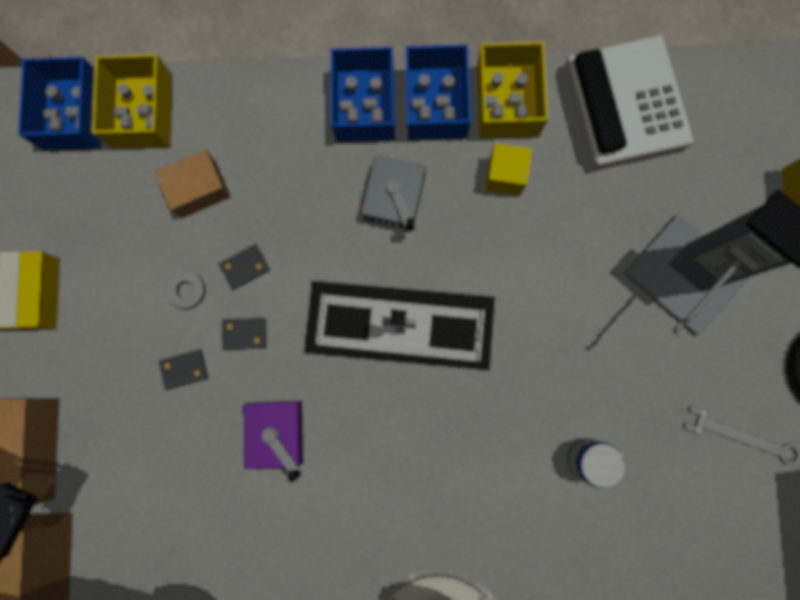

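View pics/side0b.png

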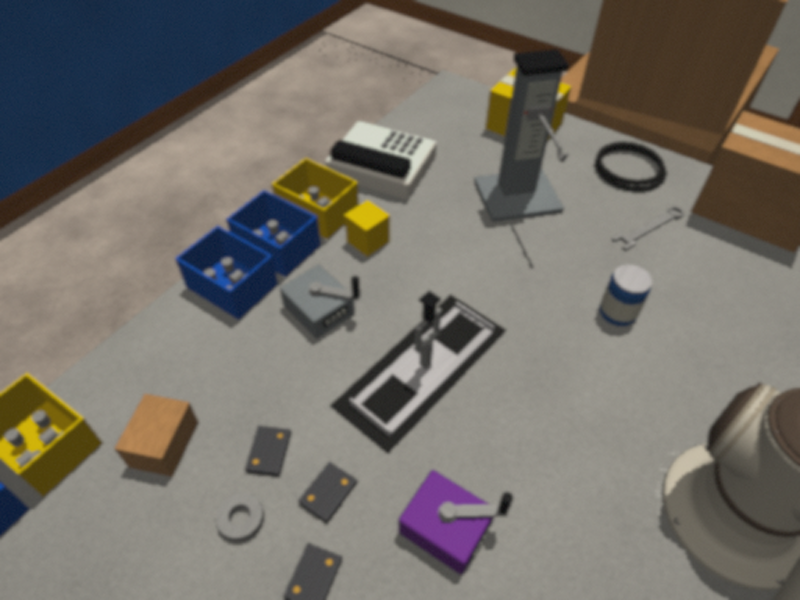

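Top view shows three plates, at (244,267), (244,333) and (184,369) of 800x600. The bearing is at (187,290), the carrier on its mat at (400,325), the grey counter at (393,190) with its knob near (405,225), and the hook scale at right with its hook tip near (680,328).

Possible mix-ups:
- The purple counter at (272,435) is a decoy.
- The bay pads at (348,322) and (453,333) are dark rectangles without rivets, so they are not plates.
- The yellow carton at (510,168) is not the yellow bins.
- The rod shadow at (610,320) is not the hook.

I choose the three riveted plates and the grey counter.

```bash
cat > h.py <<'E'
import numpy as np,cv2
from station import r,cams
def cal(n):
    c=cams.get_calibration(n);return c["camera_matrix"],cv2.Rodrigues(c["rvec"])[0],c["tvec"],c["rvec"]
def px(n,p):
    K,R,t,rv=cal(n);return cv2.projectPoints(np.float64(p).reshape(-1,3),rv,t,K,None)[0][:,0]
def world(n,uv,z):
    K,R,t,_=cal(n);uv=np.float64(uv).reshape(-1,2)
    d=(R.T@np.linalg.inv(K)@np.c_[uv,np.ones(len(uv))].T).T;C=-R.T@t
    return C+d*((z-C[2])/d[:,2])[:,None]
def tri(a,b):
    P=[];
    for n in("top","side"):
        K,R,t,_=cal(n);P.append(K@np.c_[R,t])
    X=cv2.triangulatePoints(P[0],P[1],np.float64(a).reshape(2,1),np.float64(b).reshape(2,1));return (X[:3]/X[3])[:,0]
def dark(im,thr,box):
    x0,y0,x1,y1=box;g=im[y0:y1,x0:x1].max(2).astype(np.uint8)
    m=(g<thr).astype(np.uint8);m=cv2.morphologyEx(m,cv2.MORPH_CLOSE,np.ones((5,5)))
    cs,_=cv2.findContours(m,cv2.RETR_EXTERNAL,cv2.CHAIN_APPROX_NONE)
    return [c+np.array([x0,y0]) for c in cs if cv2.contourArea(c)>60]
def rect(n,c,z):
    w=world(n,c.reshape(-1,2),z)[:,:2];q=cv2.minAreaRect((w*1000).astype(np.float32))
    b=cv2.boxPoints(q);e=[b[1]-b[0],b[2]-b[1]];L=max(e,key=np.linalg.norm)
    return np.round(q[0],1),np.round(q[1],1),round(np.degrees(np.arctan2(L[1],L[0]))%180,1)
E
python3 - <<'E'
from h import *
t=cv2.imread("pics/top0.png");s=cv2.imread("pics/side0.png")
for n in("top","side"):
    K,R,tt,_=cal(n);print(n,"C",-R.T@tt)
g=t.max(2);print("levels bench",g[200,230],"plate",g[171,152],"mat",g[186,199],"pad",g[206,222])
for c in dark(t,70,(95,145,180,255)): print("plate",rect("top",c,.012),cv2.boundingRect(c))
for c in dark(t,60,(185,170,330,245)): print("mat?",rect("top",c,.003),cv2.boundingRect(c))
a=t[95:165,220:290];b=t[140:240,360:520];c=s[20:150,300:400];d=s[160:260,230:330]
R=lambda x:cv2.resize(x,(400,300),interpolation=cv2.INTER_CUBIC)
cv2.imwrite("pics/crop.png",np.vstack([np.hstack([R(t[140:200,220:300]),R(t[130:220,370:490])]),np.hstack([R(s[165:240,235:335]),R(s[50:125,310:410])])]))
cv2.imwrite("pics/crop2.png",np.hstack([R(t[90:165,200:300]),R(s[155:230,160:260])]))
E
```

```text
top C [0.38945711 0.03193432 1.08726907]
side C [0.20044305 0.53287582 0.83179022]
levels bench 27 plate 55 mat 57 pad 22
plate (array([421.7, 396.8]), array([47. , 69.5]), np.float32(104.1)) (102, 224, 31, 25)
plate (array([476.7, 299.4]), array([47.3, 65.9]), np.float32(90.9)) (143, 204, 27, 20)
plate (array([586.3, 300.6]), array([48.8, 66.9]), np.float32(116.9)) (141, 157, 31, 28)
mat? (array([487. ,  50.1]), array([296.7, 117.8]), np.float32(83.6)) (195, 180, 121, 57)
```

View pics/crop.png

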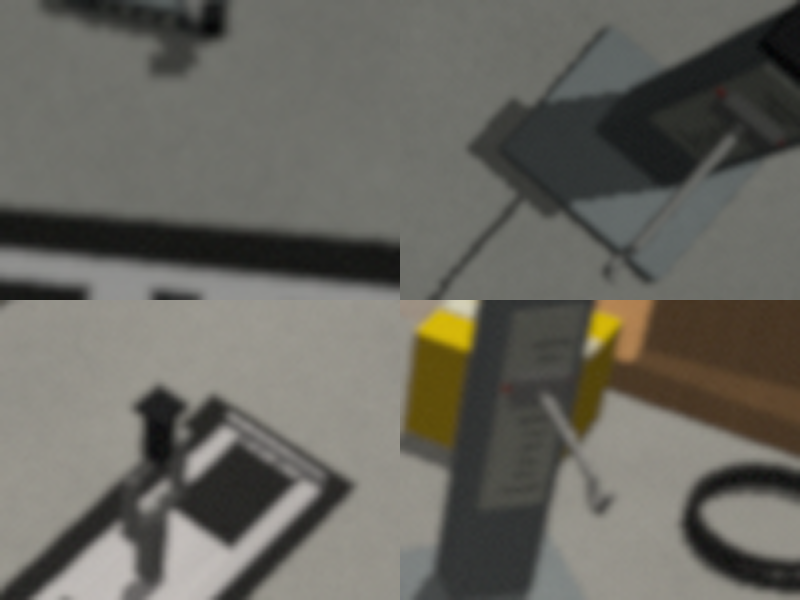

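View pics/crop2.png

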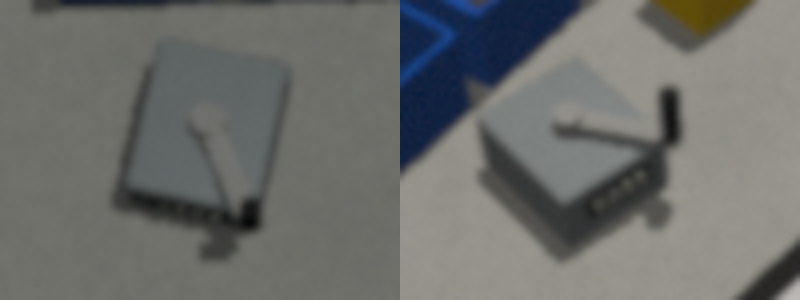

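```bash
python3 - <<'E'
from h import *
np.set_printoptions(precision=4,suppress=True)
t=cv2.imread("pics/top0.png");s=cv2.imread("pics/side0.png")
for nm,box in(("padA",(203,190,242,222)),("padB",(268,196,309,228))):
    x0,y0,x1,y1=box;m=(t[y0:y1,x0:x1].max(2)<75).astype(np.uint8)
    n,l,st,ce=cv2.connectedComponentsWithStats(m)
    for i in range(1,n):
        if st[i,4]>100:
            c=np.argwhere(l==i)[:,::-1]+[x0,y0];print(nm,st[i],rect("top",c.astype(float),.009),world("top",c.mean(0),.009))
print("stub head top", world("top",[(398/1.5625,313/1.5625)],.173), "side",world("side",[(430/1.5625,298/1.5625)],.173))
print("hook root",tri((470.5,170.5),(346.25,73.75)),"tip",tri((431.5,211),(362,96.75)),"notch?",tri((433.6,210.5),(360,102)))
print("armend",tri((438,207.5),(357.5,95)))
print("tip@.2165",world("top",(431.5,211),.2165),world("side",(362,96.75),.2165),"root@.209",world("top",(470.5,170.5),.209),world("side",(346.25,73.75),.209))
print("pivot@.056",world("top",(251.25,118.75),.056),world("side",(201.25,186.25),.056))
print("knobtop@.1",world("top",(261,141.5),.1),world("side",(227,178),.1),"foot@.058",world("top",(263.5,146),.058),world("side",(228,189.5),.058))
E
```

```text
padA [  5   5  30  22 565] (array([493. , 131.2]), array([74.1, 50.2]), np.float32(83.1)) [[0.4927 0.1326 0.009 ]]
padB [  7   6  30  22 563] (array([472. , -35.8]), array([70.4, 49.8]), np.float32(83.0)) [[ 0.472  -0.0357  0.009 ]]
stub head top [[0.4874 0.048  0.173 ]] side [[0.4795 0.047  0.173 ]]
hook root [ 0.5338 -0.3917  0.2117] tip [ 0.4507 -0.3031  0.2242] notch? [ 0.455  -0.3177  0.1967]
armend [ 0.4626 -0.3193  0.2137]
tip@.2165 [[ 0.4538 -0.3053  0.2165]] [[ 0.4508 -0.3146  0.2165]] root@.209 [[ 0.5352 -0.3927  0.209 ]] [[ 0.5342 -0.396   0.209 ]]
pivot@.056 [[0.7023 0.0547 0.056 ]] [[0.6943 0.0585 0.056 ]]
knobtop@.1 [[0.6334 0.0319 0.1   ]] [[0.6314 0.0275 0.1   ]] foot@.058 [[0.6324 0.0261 0.058 ]] [[0.6298 0.0286 0.058 ]]
```

```bash
cat >> h.py <<'E'
def plan(x,y,z,th,zt=None):
    "rotation about tool z (units of 6deg), then shift in tool x,y,z after that rotation"
    s=r.sense();p=s["tcp_pos"];R=s["ee_rot"]
    cur=np.degrees(np.arctan2(R[1,1],R[0,1]));a=(cur-th+90)%180-90
    c=np.radians(cur-a);ty=np.array([np.cos(c),np.sin(c)]);tx=np.array([-ty[1],ty[0]])*1.0
    tx=np.array([ -ty[1], ty[0]])*-1*-1
    # tool z down: x = y cross z = y x (0,0,-1)
    tx=np.array([-ty[1],ty[0]])
    d=np.array([x,y])-p[:2]
    print(f"t={s['time_s']:.1f} tcp={np.round(p,4)} cur={cur:.1f} tilt={np.round(R[:2,2],4)} q6={s['joints'][5]:.0f} jaw={s['gripper_width']*87:.1f} gf={s['gripper_force']:.1f} wf={np.round(s['wrist_force'],1)}")
    print(f"turn {a/6:.2f} units | shift x {d@tx:.4f} y {d@ty:.4f} z {p[2]-z:.4f}")
E
sed -i '/\*-1\*-1/d;s/;tx=np.array(\[-ty\[1\],ty\[0\]\])\*1.0//;s/    tx=np.array(\[-ty\[1\],ty\[0\]\])$/    tx=np.array([-ty[1],ty[0]])/' h.py
python3 - <<'E'
from h import *
R=r.sense()["ee_rot"];print(np.cross(R[:,1],[0,0,-1]),R[:,0])
print("bearing",world("top",(187/1.5625,290/1.5625),.018))
plan(.4767,.2994,.10,.9)
E
```

```text
[ 0.89870815 -0.43854307  0.        ] [ 8.98709874e-01 -4.38543668e-01  1.15884070e-04]
bearing [[0.54868546 0.39118244 0.018     ]]
t=0.1 tcp=[0.2738 0.5613 0.2216] cur=-116.0 tilt=[-0.0007 -0.0018] q6=-15 jaw=87.2 gf=0.0 wf=[-0.1  0.5  0.7]
turn 10.51 units | shift x 0.2650 y -0.1988 z 0.1216
```

```bash
python3 -m handwheel '[[[1.31,0,0,0,0,0,0.07]]]' >/dev/null 2>&1; python3 -c "
from h import *
plan(.4767,.2994,.10,.9)"
```

```text
t=0.2 tcp=[0.275  0.5646 0.2206] cur=-116.0 tilt=[0.0611 0.1241] q6=-17 jaw=84.0 gf=0.0 wf=[ 0.  -0.2 -0.4]
turn 10.51 units | shift x 0.2683 y -0.1975 z 0.1206
```

```bash
python3 -m handwheel '[[[-1.31,0,0,0,0,0,0.07],[0,0,1.31,0,0,0,0.07],[0,0,1.31,0,0,0,0.07],[0,0,1.31,0,0,0,0.07],[0,0,1.31,0,0,0,0.07],[0,0,1.31,0,0,0,0.07],[0,0,1.31,0,0,0,0.07],[0,0,1.31,0,0,0,0.07],[0,0,1.31,0,0,0,0.07],[0,0,0,0,0,0,0.07]]]'; python3 -c "
from h import *
plan(.4767,.2994,.10,.9)"
```

```text
time_s: 1.2
tcp_pos: [0.2738, 0.5614, 0.222]
ee_rot: [[0.02, -1.0, -0.0], [-1.0, -0.02, -0.001], [0.001, 0.0, -1.0]]
wrist_force: [-0.1, -0.4, -0.9]
gripper_width: 0.805
gripper_force: 0.0
t=1.2 tcp=[0.2738 0.5614 0.222 ] cur=-178.9 tilt=[-0.0005 -0.0011] q6=-78 jaw=70.1 gf=0.0 wf=[-0.1 -0.4 -0.9]
turn 0.04 units | shift x 0.2652 y -0.1987 z 0.1220
```

```bash
python3 -m handwheel '[[[0,0,0,0.0332,-0.0248,0.015,0.07],[0,0,0,0.0332,-0.0248,0.015,0.07],[0,0,0,0.0332,-0.0248,0.015,0.07],[0,0,0,0.0332,-0.0248,0.015,0.07],[0,0,0,0.0332,-0.0248,0.015,0.07],[0,0,0,0.0332,-0.0248,0.015,0.07],[0,0,0,0.0332,-0.0248,0.015,0.07],[0,0,0,0.0332,-0.0248,0.015,0.07],[0,0,0,0,0,0,0.07],[0,0,0,0,0,0,0.07]]]'; python3 -c "
from h import *
plan(.4767,.2994,.004,.9)
t=cams.capture('top')[:,:,::-1]
for c in dark(t,70,(95,145,180,255)): print('plate',rect('top',c,.012),cv2.boundingRect(c))
cv2.imwrite('pics/t1.png',cv2.resize(t[130:280,80:280],(800,600),interpolation=cv2.INTER_CUBIC))"
```

```text
time_s: 2.2
tcp_pos: [0.4779, 0.299, 0.102]
ee_rot: [[0.02, -1.0, -0.001], [-1.0, -0.02, -0.001], [0.001, 0.001, -1.0]]
wrist_force: [0.2, 0.7, 0.2]
gripper_width: 0.808
gripper_force: 0.0
t=2.2 tcp=[0.4779 0.299  0.102 ] cur=-178.9 tilt=[-0.0008 -0.001 ] q6=-47 jaw=70.3 gf=0.0 wf=[0.2 0.7 0.2]
turn 0.04 units | shift x -0.0004 y 0.0012 z 0.0980
plate (array([496.1, 357.3]), array([240.7, 195.2]), np.float32(1.8)) (95, 158, 77, 97)
```

View pics/t1.png

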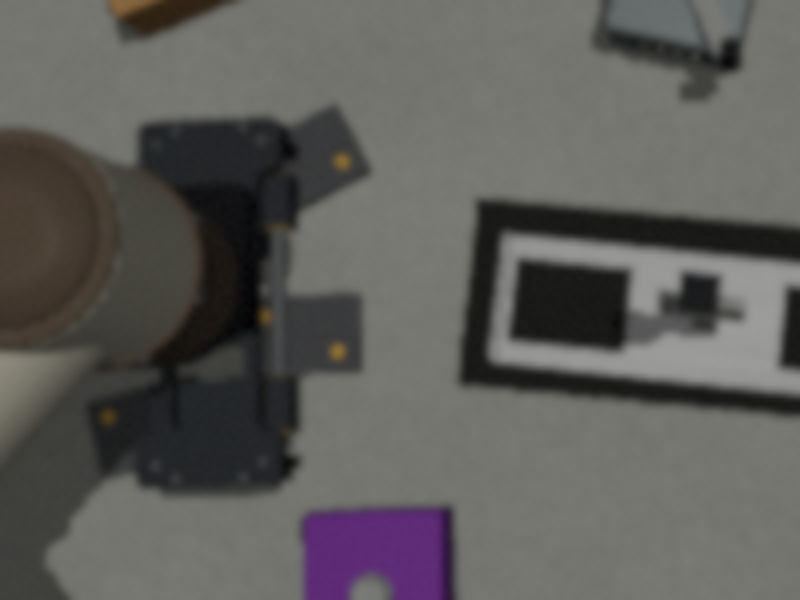

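The gripper is above the middle plate (right half visible around (320,335) in the crop), and the plates haven't moved. Descending and gripping.

```bash
python3 -m handwheel '[[[0,0,0,0,-0.001,0.016,0.07],[0,0,0,0,0,0.016,0.07],[0,0,0,0,0,0.016,0.07],[0,0,0,0,0,0.016,0.07],[0,0,0,0,0,0.016,0.07],[0,0,0,0,0,0.016,0.07],[0,0,0,0,0,0.002,0.07],[0,0,0,0,0,0,0.04],[0,0,0,0,0,0,0.04],[0,0,0,0,0,0,0.04],[0,0,0,0,0,0,0.04],[0,0,0,0,0,0,0.04]]]';python3 -m handwheel '[[[0,0,0,0,0,0,0.04],[0,0,0,0,0,-0.02,0.04],[0,0,0,0,0,-0.03,0.04],[0,0,0,0,0,-0.03,0.04],[0,0,0,0,0,-0.02,0.04],[0,0,0,0,0,0,0.04]]]'; python3 -c "
from h import *
plan(.4767,.2994,.004,.9)
plan(.4927,.1326,.1,-7)"
```

```text
time_s: 3.45
tcp_pos: [0.4787, 0.3006, 0.0055]
ee_rot: [[0.02, -1.0, 0.001], [-1.0, -0.02, 0.001], [-0.001, -0.001, -1.0]]
wrist_force: [-1.3, 1.6, 4.5]
gripper_width: 0.567
gripper_force: 30.0
time_s: 4.05
tcp_pos: [0.4801, 0.3013, 0.1075]
ee_rot: [[0.02, -1.0, 0.005], [-1.0, -0.02, 0.005], [-0.004, -0.005, -1.0]]
wrist_force: [0.1, 0.3, 0.1]
gripper_width: 0.565
gripper_force: 30.0
t=4.0 tcp=[0.4801 0.3013 0.1075] cur=-178.9 tilt=[0.005  0.0045] q6=-47 jaw=49.2 gf=30.0 wf=[0.1 0.3 0.1]
turn 0.04 units | shift x 0.0018 y 0.0034 z 0.1035
t=4.0 tcp=[0.4801 0.3013 0.1075] cur=-178.9 tilt=[0.005  0.0045] q6=-47 jaw=49.2 gf=30.0 wf=[0.1 0.3 0.1]
turn 1.36 units | shift x 0.1659 y -0.0331 z 0.0075
```

```bash
python3 -m handwheel '[[[0,0,0.68,0,0,0,0.04],[0,0,0.68,0,0,0,0.04],[0,0,0,0.028,-0.0055,0,0.04],[0,0,0,0.028,-0.0055,0,0.04],[0,0,0,0.028,-0.0055,0,0.04],[0,0,0,0.028,-0.0055,0,0.04],[0,0,0,0.028,-0.0055,0,0.04],[0,0,0,0.025,-0.005,0,0.04],[0,0,0,0,0,0,0.04],[0,0,0,0,0,0,0.04],[0,0,0,0,0,0,0.04]]]'; python3 -c "
from h import *
plan(.4927,.1337,.0165,-7)"
```

```text
time_s: 5.15
tcp_pos: [0.4904, 0.1327, 0.104]
ee_rot: [[-0.122, -0.992, -0.001], [-0.992, 0.122, -0.0], [0.0, 0.001, -1.0]]
wrist_force: [0.3, 0.8, -0.1]
gripper_width: 0.565
gripper_force: 30.0
t=5.2 tcp=[0.4904 0.1327 0.104 ] cur=173.0 tilt=[-0.0007 -0.0003] q6=-40 jaw=49.2 gf=30.0 wf=[ 0.3  0.8 -0.1]
turn -0.00 units | shift x -0.0013 y -0.0021 z 0.0875
```

```bash
python3 -m handwheel '[[[0,0,0,-0.001,-0.002,0.015,0.04],[0,0,0,0,0,0.015,0.04],[0,0,0,0,0,0.015,0.04],[0,0,0,0,0,0.015,0.04],[0,0,0,0,0,0.015,0.04],[0,0,0,0,0,0.01,0.04],[0,0,0,0,0,0.002,0.04],[0,0,0,0,0,0,0.04],[0,0,0,0,0,0,0.04]]]'; python3 -c "
from h import *
plan(.4927,.1337,.0155,-7)"
```

```text
time_s: 6.05
tcp_pos: [0.4931, 0.1336, 0.0181]
ee_rot: [[-0.122, -0.993, 0.001], [-0.993, 0.122, 0.001], [-0.001, -0.001, -1.0]]
wrist_force: [0.3, -0.4, -0.6]
gripper_width: 0.565
gripper_force: 30.0
t=6.0 tcp=[0.4931 0.1336 0.0181] cur=173.0 tilt=[0.0012 0.0006] q6=-40 jaw=49.2 gf=30.0 wf=[ 0.3 -0.4 -0.6]
turn -0.00 units | shift x -0.0001 y 0.0005 z 0.0026
```

```bash
python3 -m handwheel '[[[0,0,0,0,0,0.0025,0.04],[0,0,0,0,0,0,0.04],[0,0,0,0,0,0,0.065],[0,0,0,0,0,0,0.065],[0,0,0,0,0,0,0.065],[0,0,0,0,0,-0.01,0.065],[0,0,0,0,0,-0.02,0.07],[0,0,0,0,0,-0.03,0.07],[0,0,0,0,0,-0.03,0.07],[0,0,0,0,0,0,0.07],[0,0,0,0,0,0,0.07]]]'; python3 -c "
from h import *
plan(.4217,.3968,.1,14.1)"
```

```text
time_s: 7.15
tcp_pos: [0.4929, 0.1333, 0.1063]
ee_rot: [[-0.123, -0.992, 0.002], [-0.992, 0.123, 0.002], [-0.002, -0.002, -1.0]]
wrist_force: [0.6, -0.5, 0.2]
gripper_width: 0.803
gripper_force: 0.0
t=7.2 tcp=[0.4929 0.1333 0.1063] cur=172.9 tilt=[0.002  0.0016] q6=-40 jaw=69.8 gf=0.0 wf=[ 0.6 -0.5  0.2]
turn -3.53 units | shift x -0.2729 y 0.0049 z 0.0063
```

```bash
python3 -m handwheel '[[[0,0,-1.18,0,0,0,0.07],[0,0,-1.18,0,0,0,0.07],[0,0,-1.17,0,0,0,0.07],[0,0,0,-0.039,0.0007,0,0.07],[0,0,0,-0.039,0.0007,0,0.07],[0,0,0,-0.039,0.0007,0,0.07],[0,0,0,-0.039,0.0007,0,0.07],[0,0,0,-0.039,0.0007,0,0.07],[0,0,0,-0.039,0.0007,0,0.07],[0,0,0,-0.039,0.0007,0,0.07],[0,0,0,0,0,0,0.07]]]'; python3 -m handwheel '[[[0,0,0,0,0,0,0.07],[0,0,0,0,0,0,0.07]]]'; python3 -c "
from h import *
plan(.4217,.3968,.004,14.1)
t=cams.capture('top')[:,:,::-1]
cv2.imwrite('pics/t2.png',cv2.resize(t[130:280,80:280],(800,600),interpolation=cv2.INTER_CUBIC))
x0,y0,x1,y1=203,188,242,222
b=t[y0:y1,x0:x1].max(2)
for c in dark(t,75,(204,190,238,222)): print('onA',rect('top',c,.021),cv2.boundingRect(c))"
```

```text
time_s: 8.25
tcp_pos: [0.4201, 0.4003, 0.1038]
ee_rot: [[0.249, -0.969, -0.0], [-0.969, -0.249, -0.0], [0.0, 0.0, -1.0]]
wrist_force: [-0.4, -0.1, 0.1]
gripper_width: 0.806
gripper_force: 0.0
time_s: 8.45
tcp_pos: [0.4208, 0.3953, 0.1041]
ee_rot: [[0.244, -0.97, -0.002], [-0.97, -0.244, -0.002], [0.002, 0.002, -1.0]]
wrist_force: [-0.1, 0.3, -0.0]
gripper_width: 0.804
gripper_force: 0.0
t=8.4 tcp=[0.4208 0.3953 0.1041] cur=-165.9 tilt=[-0.0015 -0.0021] q6=-45 jaw=69.9 gf=0.0 wf=[-0.1  0.3 -0. ]
turn -0.00 units | shift x -0.0013 y -0.0012 z 0.1001
onA (array([491.4, 129.7]), array([74. , 47.9]), np.float32(83.1)) (208, 196, 30, 21)
```

View pics/t2.png

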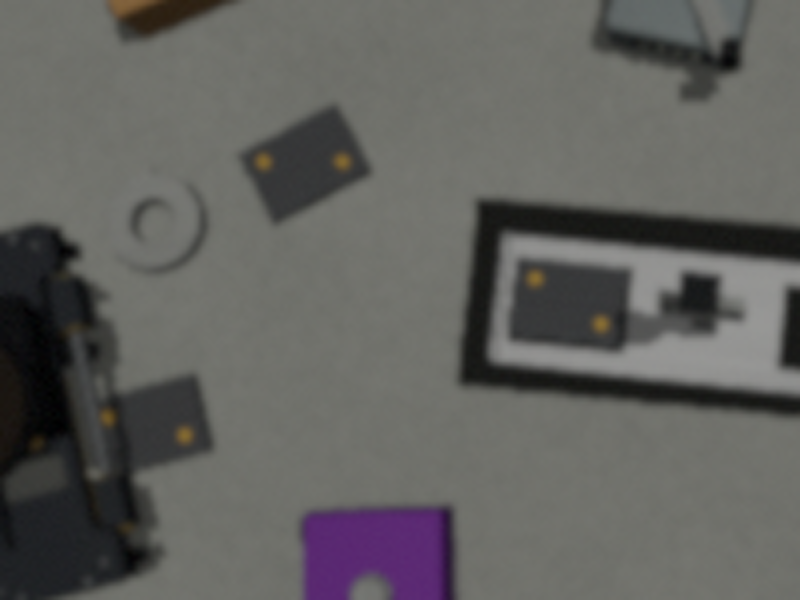

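The first plate lies square on bay A with its rivets at (535,278) and (601,324); the gripper is now over the second plate near (150,420). Gripping it.

```bash
python3 -m handwheel '[[[0,0,0,-0.001,-0.001,0.016,0.07],[0,0,0,0,0,0.016,0.07],[0,0,0,0,0,0.016,0.07],[0,0,0,0,0,0.016,0.07],[0,0,0,0,0,0.016,0.07],[0,0,0,0,0,0.016,0.07],[0,0,0,0,0,0.003,0.07],[0,0,0,0,0,0,0.04],[0,0,0,0,0,0,0.04],[0,0,0,0,0,0,0.04],[0,0,0,0,0,0,0.04],[0,0,0,0,0,0,0.04]]]';python3 -m handwheel '[[[0,0,0,0,0,0,0.04],[0,0,0,0,0,-0.02,0.04],[0,0,0,0,0,-0.03,0.04],[0,0,0,0,0,-0.04,0.04],[0,0,0,0,0,-0.04,0.04],[0,0,0,0,0,-0.04,0.04],[0,0,0,0,0,-0.04,0.04],[0,0,0,0,0,0,0.04],[0,0,0,0,0,0,0.04],[0,0,0,0,0,0,0.04]]]'; python3 -c "
from h import *
plan(.472,-.0357,.1,-7)"
```

```text
time_s: 9.7
tcp_pos: [0.4222, 0.3981, 0.007]
ee_rot: [[0.245, -0.97, 0.001], [-0.97, -0.245, 0.001], [-0.001, -0.001, -1.0]]
wrist_force: [-0.9, -0.5, 3.5]
gripper_width: 0.564
gripper_force: 30.0
time_s: 10.7
tcp_pos: [0.4211, 0.397, 0.2143]
ee_rot: [[0.244, -0.97, -0.002], [-0.97, -0.244, -0.002], [0.002, 0.003, -1.0]]
wrist_force: [-0.2, 0.6, -0.5]
gripper_width: 0.565
gripper_force: 30.0
t=10.7 tcp=[0.4211 0.397  0.2143] cur=-165.9 tilt=[-0.0024 -0.0024] q6=-45 jaw=49.2 gf=30.0 wf=[-0.2  0.6 -0.5]
turn 3.52 units | shift x 0.4233 y -0.1032 z 0.1143
```

```bash
python3 -m handwheel '[[[0,0,1.18,0,0,0,0.04],[0,0,1.17,0,0,0,0.04],[0,0,1.17,0,0,0,0.04],[0,0,0,0.047,-0.0115,0,0.04],[0,0,0,0.047,-0.0115,0,0.04],[0,0,0,0.047,-0.0115,0,0.04],[0,0,0,0.047,-0.0115,0,0.04],[0,0,0,0.047,-0.0115,0,0.04],[0,0,0,0.047,-0.0115,0,0.04],[0,0,0,0.047,-0.0115,0,0.04],[0,0,0,0.047,-0.0115,0,0.04],[0,0,0,0.047,-0.0115,0,0.04]]]'; python3 -m handwheel '[[[0,0,0,0,0,0,0.04],[0,0,0,0,0,0.03,0.04],[0,0,0,0,0,0.03,0.04],[0,0,0,0,0,0.03,0.04],[0,0,0,0,0,0.02,0.04],[0,0,0,0,0,0,0.04],[0,0,0,0,0,0,0.04],[0,0,0,0,0,0,0.04]]]'; python3 -c "
from h import *
plan(.472,-.0345,.0165,-7)"
```

```text
time_s: 11.9
tcp_pos: [0.4722, -0.0366, 0.2144]
ee_rot: [[-0.121, -0.993, -0.003], [-0.993, 0.121, -0.001], [0.001, 0.003, -1.0]]
wrist_force: [1.3, 0.6, -0.9]
gripper_width: 0.57
gripper_force: 30.0
time_s: 12.7
tcp_pos: [0.4741, -0.0342, 0.1069]
ee_rot: [[-0.121, -0.993, 0.002], [-0.993, 0.121, 0.0], [-0.0, -0.002, -1.0]]
wrist_force: [-0.2, 0.5, 0.9]
gripper_width: 0.564
gripper_force: 30.0
t=12.7 tcp=[ 0.4741 -0.0342  0.1069] cur=173.1 tilt=[0.0017 0.0001] q6=-22 jaw=49.0 gf=30.0 wf=[-0.2  0.5  0.9]
turn 0.01 units | shift x 0.0005 y 0.0020 z 0.0904
```

```bash
python3 -m handwheel '[[[0,0,0,0,0.001,0.015,0.04],[0,0,0,0,0,0.015,0.04],[0,0,0,0,0,0.015,0.04],[0,0,0,0,0,0.015,0.04],[0,0,0,0,0,0.015,0.04],[0,0,0,0,0,0.01,0.04],[0,0,0,0,0,0.002,0.04],[0,0,0,0,0,0,0.04],[0,0,0,0,0,0,0.04]]]'; python3 -c "
from h import *
plan(.472,-.0345,.0165,-7)"
```

```text
time_s: 13.6
tcp_pos: [0.473, -0.0343, 0.0198]
ee_rot: [[-0.121, -0.993, 0.002], [-0.993, 0.121, 0.0], [-0.001, -0.002, -1.0]]
wrist_force: [0.6, -0.1, -0.5]
gripper_width: 0.563
gripper_force: 30.0
t=13.6 tcp=[ 0.473  -0.0343  0.0198] cur=173.0 tilt=[0.0017 0.0003] q6=-23 jaw=49.0 gf=30.0 wf=[ 0.6 -0.1 -0.5]
turn 0.01 units | shift x 0.0003 y 0.0010 z 0.0033
```

Lower, release, retreat high, turn and travel toward the third plate.

```bash
python3 -m handwheel '[[[0,0,0,0,0.001,0.003,0.04],[0,0,0,0,0,0,0.04],[0,0,0,0,0,0,0.065],[0,0,0,0,0,0,0.065],[0,0,0,0,0,0,0.065],[0,0,0,0,0,-0.01,0.065],[0,0,0,0,0,-0.03,0.07],[0,0,0,0,0,-0.04,0.07],[0,0,0,0,0,-0.04,0.07],[0,0,0,0,0,-0.04,0.07],[0,0,0,0,0,-0.03,0.07],[0,0,0,0,0,0,0.07]]]'; python3 -c "
from h import *
plan(.5863,.3006,.1,26.9)"
```

```text
time_s: 14.8
tcp_pos: [0.474, -0.0341, 0.2117]
ee_rot: [[-0.121, -0.993, 0.012], [-0.993, 0.121, 0.002], [-0.003, -0.011, -1.0]]
wrist_force: [-0.2, 0.1, -0.0]
gripper_width: 0.803
gripper_force: 0.0
t=14.8 tcp=[ 0.474  -0.0341  0.2117] cur=173.1 tilt=[0.0115 0.0016] q6=-23 jaw=69.9 gf=0.0 wf=[-0.2  0.1 -0. ]
turn -5.64 units | shift x -0.2477 y -0.2515 z 0.1117
```

```bash
python3 -m handwheel '[[[0,0,-1.41,0,0,0,0.07],[0,0,-1.41,0,0,0,0.07],[0,0,-1.41,0,0,0,0.07],[0,0,-1.41,0,0,0,0.07],[0,0,0,-0.031,-0.0314,0,0.07],[0,0,0,-0.031,-0.0314,0,0.07],[0,0,0,-0.031,-0.0314,0,0.07],[0,0,0,-0.031,-0.0314,0,0.07],[0,0,0,-0.031,-0.0314,0,0.07],[0,0,0,-0.031,-0.0314,0,0.07],[0,0,0,-0.031,-0.0314,0,0.07],[0,0,0,-0.031,-0.0314,0,0.07]]]'; python3 -m handwheel '[[[0,0,0,0,0,0.03,0.07],[0,0,0,0,0,0.03,0.07],[0,0,0,0,0,0.03,0.07],[0,0,0,0,0,0.02,0.07],[0,0,0,0,0,0,0.07],[0,0,0,0,0,0,0.07],[0,0,0,0,0,0,0.07]]]'; python3 -c "
from h import *
plan(.5863,.3006,.004,26.9)
t=cams.capture('top')[:,:,::-1]
cv2.imwrite('pics/t3.png',cv2.resize(t[130:280,90:330],(800,500),interpolation=cv2.INTER_CUBIC))"
```

```text
time_s: 16.0
tcp_pos: [0.5832, 0.3019, 0.2057]
ee_rot: [[0.452, -0.892, -0.001], [-0.892, -0.452, -0.001], [0.0, 0.001, -1.0]]
wrist_force: [0.6, -0.5, 0.5]
gripper_width: 0.8
gripper_force: 0.0
time_s: 16.7
tcp_pos: [0.5842, 0.3009, 0.0978]
ee_rot: [[0.452, -0.892, 0.003], [-0.892, -0.452, 0.002], [-0.0, -0.003, -1.0]]
wrist_force: [-0.6, 0.0, 0.2]
gripper_width: 0.806
gripper_force: 0.0
t=16.7 tcp=[0.5842 0.3009 0.0978] cur=-153.1 tilt=[0.0026 0.0016] q6=-14 jaw=70.1 gf=0.0 wf=[-0.6  0.   0.2]
turn -0.00 units | shift x 0.0012 y -0.0017 z 0.0938
```

View pics/t3.png

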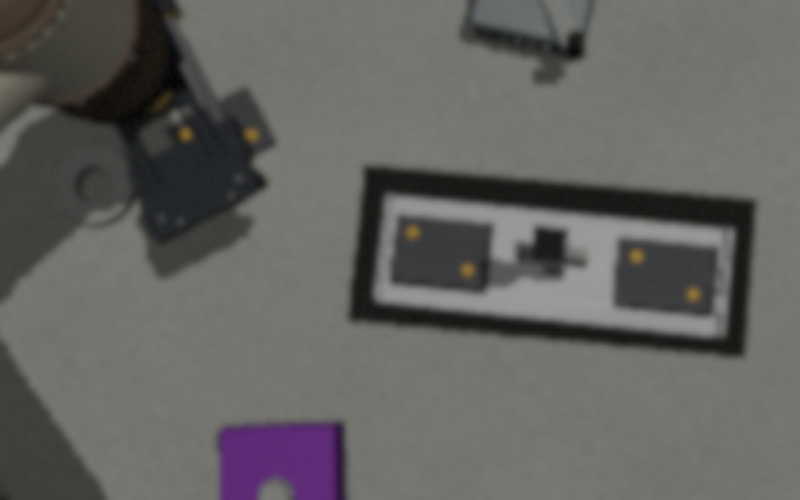

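Both bays now hold a square plate, at (442,253) and (665,275) in the crop. The third plate is still under the gripper near (215,130).

```bash
python3 -m handwheel '[[[0,0,0,0.001,-0.001,0.016,0.07],[0,0,0,0,0,0.016,0.07],[0,0,0,0,0,0.016,0.07],[0,0,0,0,0,0.016,0.07],[0,0,0,0,0,0.016,0.07],[0,0,0,0,0,0.013,0.07],[0,0,0,0,0,0,0.07],[0,0,0,0,0,0,0.04],[0,0,0,0,0,0,0.04],[0,0,0,0,0,0,0.04],[0,0,0,0,0,0,0.04],[0,0,0,0,0,0,0.04]]]';python3 -m handwheel '[[[0,0,0,0,0,0,0.04],[0,0,0,0,0,-0.02,0.04],[0,0,0,0,0,-0.03,0.04],[0,0,0,0,0,-0.03,0.04],[0,0,0,0,0,-0.03,0.04],[0,0,0,0,0,0,0.04],[0,0,0,0,0,0,0.04],[0,0,0,0,0,0,0.04]]]'; python3 -c "
from h import *
plan(.4927,.1326,.1,-7)"
```

```text
time_s: 17.95
tcp_pos: [0.5852, 0.3004, 0.0041]
ee_rot: [[0.452, -0.892, 0.002], [-0.892, -0.452, 0.001], [-0.0, -0.002, -1.0]]
wrist_force: [0.4, 0.1, 3.9]
gripper_width: 0.566
gripper_force: 30.0
time_s: 18.75
tcp_pos: [0.5836, 0.2993, 0.1114]
ee_rot: [[0.451, -0.892, -0.003], [-0.892, -0.451, -0.002], [0.0, 0.003, -1.0]]
wrist_force: [-0.9, 0.3, -1.4]
gripper_width: 0.568
gripper_force: 30.0
t=18.8 tcp=[0.5836 0.2993 0.1114] cur=-153.2 tilt=[-0.0029 -0.0016] q6=-14 jaw=49.4 gf=30.0 wf=[-0.9  0.3 -1.4]
turn 5.64 units | shift x 0.1765 y 0.0699 z 0.0114
```

```bash
python3 -m handwheel '[[[0,0,1.41,0,0,0,0.04],[0,0,1.41,0,0,0,0.04],[0,0,1.41,0,0,0,0.04],[0,0,1.41,0,0,0,0.04],[0,0,0,0.035,0.014,0,0.04],[0,0,0,0.035,0.014,0,0.04],[0,0,0,0.035,0.014,0,0.04],[0,0,0,0.035,0.014,0,0.04],[0,0,0,0.036,0.014,0,0.04],[0,0,0,0,0,0,0.04],[0,0,0,0,0,0,0.04],[0,0,0,0,0,0,0.04]]]'; python3 -c "
from h import *
plan(.4927,.1326,.0265,-7)"
```

```text
time_s: 19.95
tcp_pos: [0.4943, 0.1343, 0.1126]
ee_rot: [[-0.121, -0.993, -0.0], [-0.993, 0.121, -0.0], [0.0, 0.0, -1.0]]
wrist_force: [-0.5, 0.6, -1.0]
gripper_width: 0.573
gripper_force: 30.0
t=19.9 tcp=[0.4943 0.1343 0.1126] cur=173.0 tilt=[-0.0001 -0.0002] q6=-40 jaw=49.8 gf=30.0 wf=[-0.5  0.6 -1. ]
turn 0.01 units | shift x 0.0019 y 0.0014 z 0.0861
```

```bash
python3 -m handwheel '[[[0,0,0,0.001,0.001,0.015,0.04],[0,0,0,0,0,0.015,0.04],[0,0,0,0,0,0.015,0.04],[0,0,0,0,0,0.015,0.04],[0,0,0,0,0,0.015,0.04],[0,0,0,0,0,0.009,0.04],[0,0,0,0,0,0,0.04],[0,0,0,0,0,0,0.04],[0,0,0,0,0,0,0.04]]]'; python3 -c "
from h import *
plan(.4927,.1326,.0260,-7)"
```

```text
time_s: 20.85
tcp_pos: [0.4933, 0.1334, 0.0297]
ee_rot: [[-0.121, -0.993, 0.001], [-0.993, 0.121, 0.001], [-0.001, -0.001, -1.0]]
wrist_force: [-0.0, -0.1, -1.7]
gripper_width: 0.571
gripper_force: 30.0
t=20.9 tcp=[0.4933 0.1334 0.0297] cur=173.0 tilt=[0.0013 0.0007] q6=-40 jaw=49.7 gf=30.0 wf=[-0.  -0.1 -1.7]
turn 0.01 units | shift x 0.0008 y 0.0005 z 0.0037
```

```bash
python3 -m handwheel '[[[0,0,0,0.0005,0.0005,0.0035,0.04],[0,0,0,0,0,0,0.04],[0,0,0,0,0,0,0.065],[0,0,0,0,0,0,0.065],[0,0,0,0,0,0,0.065],[0,0,0,0,0,-0.01,0.065],[0,0,0,0,0,-0.03,0.065],[0,0,0,0,0,-0.04,0.065],[0,0,0,0,0,-0.05,0.065],[0,0,0,0,0,-0.05,0.065],[0,0,0,0,0,-0.02,0.065],[0,0,0,0,0,0,0.065]]]'; python3 -m handwheel '[[[0,0,-1.36,0,0,0,0.065],[0,0,-1.36,0,0,0,0.065],[0,0,-1.36,0,0,0,0.065],[0,0,-1.36,0,0,0,0.065],[0,0,-1.36,0,0,0,0.065],[0,0,-1.36,0,0,0,0.065],[0,0,-1.36,0,0,0,0.065],[0,0,-1.36,0,0,0,0.065],[0,0,-1.36,0,0,0,0.065],[0,0,-1.36,0,0,0,0.065],[0,0,-1.4,0,0,0,0.065]]]'; python3 -c "
from h import *
plan(.4827,.048,.21,83)"
```

```text
time_s: 22.05
tcp_pos: [0.494, 0.1333, 0.2307]
ee_rot: [[-0.121, -0.993, 0.009], [-0.993, 0.121, 0.005], [-0.006, -0.008, -1.0]]
wrist_force: [0.1, 0.4, 0.1]
gripper_width: 0.746
gripper_force: 0.0
time_s: 23.15
tcp_pos: [0.4913, 0.1321, 0.2245]
ee_rot: [[0.993, -0.116, -0.002], [-0.116, -0.993, -0.001], [-0.002, 0.001, -1.0]]
wrist_force: [0.3, -0.4, -0.5]
gripper_width: 0.748
gripper_force: 0.0
t=23.1 tcp=[0.4913 0.1321 0.2245] cur=-96.6 tilt=[-0.0023 -0.001 ] q6=50 jaw=65.0 gf=0.0 wf=[ 0.3 -0.4 -0.5]
turn 0.06 units | shift x 0.0017 y 0.0845 z 0.0145
```

```bash
python3 -c "
from h import *
t=cams.capture('top')[:,:,::-1];s=cams.capture('side')[:,:,::-1]
cv2.imwrite('pics/t4.png',np.hstack([cv2.resize(t[165:255,180:330],(400,300),interpolation=cv2.INTER_CUBIC),cv2.resize(s[170:305,190:370],(400,300),interpolation=cv2.INTER_CUBIC)]))"
```

```text
(no output)
```

View pics/t4.png

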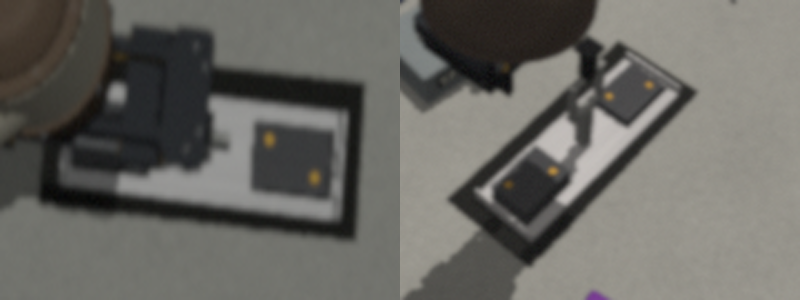

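```bash
python3 -c "
from h import *
np.set_printoptions(precision=4,suppress=True)
w=world('side',[(238.6,253.25),(259.75,246.5)],.033);print(w,w.mean(0))
w=world('side',[(190+.45*210,170+.45*96),(190+.45*249,170+.45*86)],.021);print('B',w,w.mean(0))
t=cv2.imread('pics/t1.png')
# same on bay A plate 1 from t2 (top)
w=world('top',[(80+535/4,130+278/4),(80+601/4,130+324/4)],.021);print('A1 top',w,w.mean(0))
w=world('top',[(90+637*.3,130+257*.3),(90+694*.3,130+294*.3)],.021);print('B top',w,w.mean(0))"
```

```text
[[0.5046 0.1537 0.033 ]
 [0.4746 0.1101 0.033 ]] [0.4896 0.1319 0.033 ]
B [[ 0.4832 -0.0154  0.021 ]
 [ 0.4537 -0.0539  0.021 ]] [ 0.4684 -0.0346  0.021 ]
A1 top [[0.5079 0.1528 0.021 ]
 [0.4784 0.1119 0.021 ]] [0.4932 0.1323 0.021 ]
B top [[ 0.4855 -0.0142  0.021 ]
 [ 0.4572 -0.0555  0.021 ]] [ 0.4713 -0.0349  0.021 ]
```

The top-view and side-view rivet midpoints agree with the bay centres within 1–2 mm. Now grasping the stub.

```bash
python3 -m handwheel '[[[0,0,0.06,0,0,0,0.06],[0,0,0,0.0005,0.028,0,0.06],[0,0,0,0.0006,0.028,0,0.06],[0,0,0,0.0006,0.0285,0,0.06],[0,0,0,0,0,0,0.06],[0,0,0,0,0,0,0.06],[0,0,0,0,0,0,0.06],[0,0,0,0,0,0,0.06]]]'; python3 -c "
from h import *
plan(.4827,.048,.134,83)
s=cams.capture('side')[:,:,::-1];t=cams.capture('top')[:,:,::-1]
cv2.imwrite('pics/t5.png',np.hstack([cv2.resize(t[165:255,180:330],(400,300),interpolation=cv2.INTER_CUBIC),cv2.resize(s[130:265,190:370],(400,300),interpolation=cv2.INTER_CUBIC)]))"
```

```text
time_s: 24.05
tcp_pos: [0.4832, 0.0491, 0.2254]
ee_rot: [[0.992, -0.127, -0.0], [-0.127, -0.992, -0.0], [-0.0, 0.0, -1.0]]
wrist_force: [0.3, -0.0, 0.3]
gripper_width: 0.689
gripper_force: 0.0
t=24.1 tcp=[0.4832 0.0491 0.2254] cur=-97.3 tilt=[-0.0001 -0.    ] q6=58 jaw=60.0 gf=0.0 wf=[ 0.3 -0.   0.3]
turn -0.05 units | shift x -0.0003 y 0.0011 z 0.0914
```

View pics/t5.png

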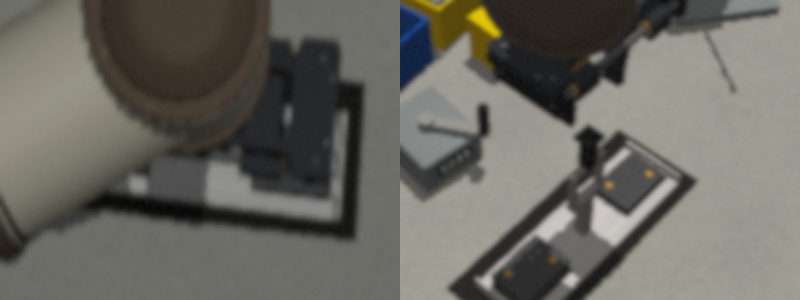

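The stub head at (588,132) lies between the fingertips. Descend 91 mm and grip.

```bash
python3 -m handwheel '[[[0,0,0,0,0.001,0.01,0.06],[0,0,0,0,0,0.015,0.06],[0,0,0,0,0,0.015,0.06],[0,0,0,0,0,0.015,0.06],[0,0,0,0,0,0.015,0.06],[0,0,0,0,0,0.015,0.06],[0,0,0,0,0,0.007,0.06],[0,0,0,0,0,0,0.06],[0,0,0,0,0,0,0.06]]]'; python3 -c "
from h import *
plan(.4827,.048,.134,83)"; python3 -m handwheel '[[[0,0,0,0,0,0,0],[0,0,0,0,0,0,0],[0,0,0,0,0,0,0],[0,0,0,0,0,0,0],[0,0,0,0,0,0,0],[0,0,0,0,0,0,0],[0,0,0,0,0,0,0],[0,0,0,0,0,0,0]]]'; python3 -c "
from h import *
plan(.4827,.048,.134,83)"
```

```text
time_s: 25.05
tcp_pos: [0.4832, 0.0476, 0.1338]
ee_rot: [[0.992, -0.127, 0.001], [-0.127, -0.992, -0.0], [0.001, -0.0, -1.0]]
wrist_force: [0.5, 0.5, 0.2]
gripper_width: 0.693
gripper_force: 0.0
t=25.1 tcp=[0.4832 0.0476 0.1338] cur=-97.3 tilt=[ 0.0005 -0.    ] q6=58 jaw=60.3 gf=0.0 wf=[0.5 0.5 0.2]
turn -0.05 units | shift x -0.0006 y -0.0004 z -0.0002
time_s: 25.85
tcp_pos: [0.483, 0.0475, 0.1336]
ee_rot: [[0.992, -0.128, 0.0], [-0.128, -0.992, 0.0], [0.0, -0.0, -1.0]]
wrist_force: [0.0, 1.7, -0.4]
gripper_width: 0.239
gripper_force: 30.0
t=25.9 tcp=[0.483  0.0475 0.1336] cur=-97.3 tilt=[0.0003 0.0002] q6=58 jaw=20.8 gf=30.0 wf=[ 0.   1.7 -0.4]
turn -0.06 units | shift x -0.0004 y -0.0004 z -0.0004
```

The opening reads 20.8 mm, so the pads caught the 22 mm head, which means they reach about 38 mm up the fingers. I'll reopen and grip with the TCP 19 mm below the stub middle.

```bash
python3 -m handwheel '[[[0,0,0,0,0,0,0.04],[0,0,0,0,0,0,0.04],[0,0,0,0,0,0,0.04],[0,0,0,0,0,0.004,0.04],[0,0,0,0,0,0,0.04],[0,0,0,0,0,0,0.04],[0,0,0,0,0,0,0.0],[0,0,0,0,0,0,0],[0,0,0,0,0,0,0],[0,0,0,0,0,0,0],[0,0,0,0,0,0,0],[0,0,0,0,0,0,0]]]'; python3 -c "
from h import *
plan(.4827,.048,.1295,83)"
```

```text
time_s: 27.05
tcp_pos: [0.4828, 0.0475, 0.1295]
ee_rot: [[0.992, -0.128, -0.0], [-0.128, -0.992, 0.0], [-0.0, -0.0, -1.0]]
wrist_force: [-0.9, -0.2, -0.2]
gripper_width: 0.244
gripper_force: 30.1
t=27.1 tcp=[0.4828 0.0475 0.1295] cur=-97.3 tilt=[-0.0002  0.0001] q6=58 jaw=21.3 gf=30.1 wf=[-0.9 -0.2 -0.2]
turn -0.06 units | shift x -0.0001 y -0.0005 z -0.0000
```

```bash
python3 -c "
from h import *
s=cams.capture('side')[:,:,::-1]
cv2.imwrite('pics/t6.png',cv2.resize(s[130:230,210:343],(800,600),interpolation=cv2.INTER_CUBIC))
print(px('side',[(.4828,.0475,z) for z in(.129,.148,.168,.173)]))"
```

```text
[[272.97821635 202.73347329]
 [273.32867891 197.44195292]
 [273.71022263 191.68114835]
 [273.80771211 190.2091863 ]]
```

View pics/t6.png

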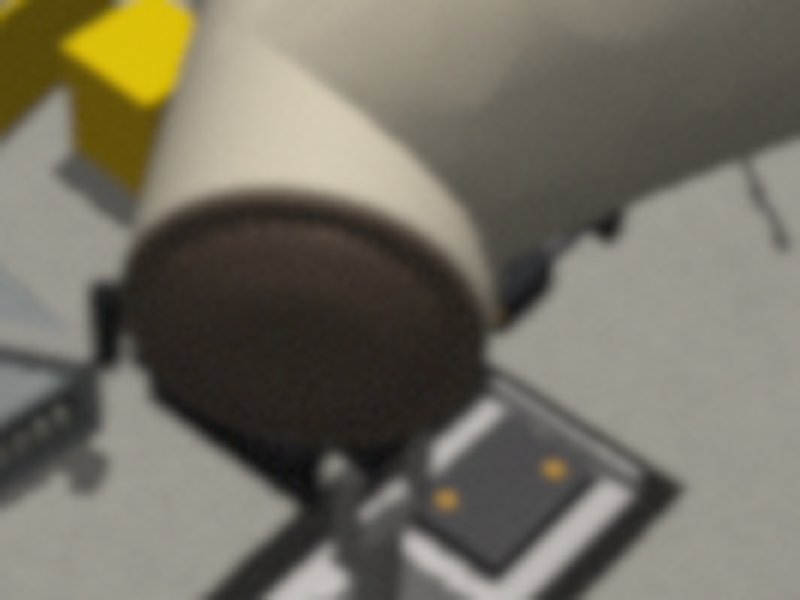

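The fingers evidently always meet the 22 mm head, so I'll grip the head at pad centre. That also keeps the fingertips clear of the hook arm.

```bash
python3 -m handwheel '[[[0,0,0,0,0,0,0.04],[0,0,0,0,0,0,0.04],[0,0,0,0,0,0,0.04],[0,0,0,0,0,-0.02,0.04],[0,0,0,0,0,0,0.04],[0,0,0,0,0,0,0.04],[0,0,0,0,0,0,0.0],[0,0,0,0,0,0,0],[0,0,0,0,0,0,0],[0,0,0,0,0,0,0],[0,0,0,0,0,0,0],[0,0,0,0,0,0,0]]]'; python3 -c "
from h import *
plan(.4827,.048,.15,83)"
python3 -m handwheel '[[[0,0,0,0,0,-0.002,0],[0,0,0,0,0,-0.004,0],[0,0,0,0,0,-0.006,0],[0,0,0,0,0,-0.006,0],[0,0,0,0,0,-0.002,0],[0,0,0,0,0,0,0],[0,0,0,0,0,0,0],[0,0,0,0,0,0,0]]]'; python3 -c "
from h import *
s=r.sense();print(s['wrist_force'],s['moment'])
plan(.4827,.048,.15,83)
s=cams.capture('side')[:,:,::-1];t=cams.capture('top')[:,:,::-1]
cv2.imwrite('pics/t7.png',np.hstack([cv2.resize(t[165:255,180:330],(400,300),interpolation=cv2.INTER_CUBIC),cv2.resize(s[130:265,190:370],(400,300),interpolation=cv2.INTER_CUBIC)]))"
```

```text
time_s: 28.3
tcp_pos: [0.4826, 0.0474, 0.1491]
ee_rot: [[0.992, -0.128, -0.001], [-0.128, -0.992, -0.0], [-0.001, 0.0, -1.0]]
wrist_force: [-0.0, -0.3, -2.6]
gripper_width: 0.245
gripper_force: 30.0
t=28.3 tcp=[0.4826 0.0474 0.1491] cur=-97.3 tilt=[-0.0008 -0.0001] q6=58 jaw=21.3 gf=30.0 wf=[-0.  -0.3 -2.6]
turn -0.06 units | shift x -0.0000 y -0.0006 z -0.0009
time_s: 29.1
tcp_pos: [0.4825, 0.0473, 0.1692]
ee_rot: [[0.992, -0.128, -0.001], [-0.128, -0.992, -0.0], [-0.001, 0.0, -1.0]]
wrist_force: [0.5, -0.6, -7.0]
gripper_width: 0.244
gripper_force: 30.0
[ 0.53902247 -0.64854882 -7.01661867] [-0.10852011  0.09354381 -0.03742071]
t=29.1 tcp=[0.4825 0.0473 0.1692] cur=-97.3 tilt=[-0.0009 -0.0002] q6=58 jaw=21.3 gf=30.0 wf=[ 0.5 -0.6 -7. ]
turn -0.06 units | shift x 0.0001 y -0.0007 z 0.0192
```

View pics/t7.png

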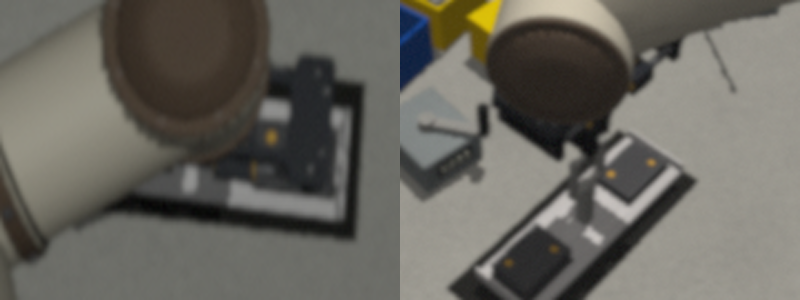

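The carrier lifts level and reads 7.0 N, matching 0.71 kg. Before approaching I need a closer look at the hook.

```bash
python3 -c "
from h import *
t=cv2.imread('pics/top0.png');s=cv2.imread('pics/side0.png')
f=lambda a:cv2.normalize(cv2.resize(a,(400,600),interpolation=cv2.INTER_CUBIC),None,0,255,cv2.NORM_MINMAX)
cv2.imwrite('pics/hook.png',np.hstack([f(t[165:225,425:465]),f(s[65:125,340:380])]))
"
```

```text
(no output)
```

View pics/hook.png

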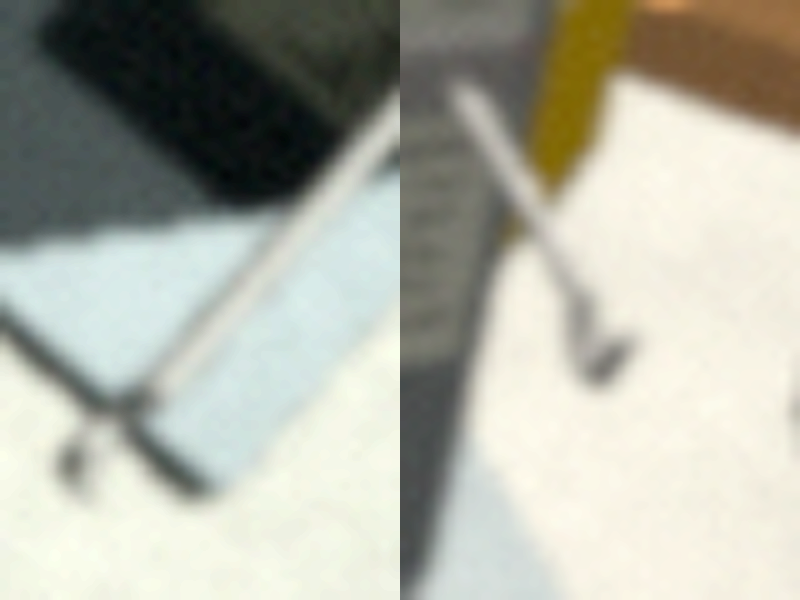

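```bash
python3 -c "
from h import *
np.set_printoptions(precision=4,suppress=True)
A,B,N=[world('top',p,z)[0] for p,z in(((465,175),.209),((439.8,204),.209),((435.5,207.5),.2))]
T=world('top',(432.2,211),.2145)[0]
d=A-B;print(A,B,N,T,'ang',np.degrees(np.arctan2(d[1],d[0])))
u=d[:2]/np.linalg.norm(d[:2]);print('u',u,'tip from B along',(T-B)[:2]@u,'lateral',(T-B)[:2]@[-u[1],u[0]],'seat by tip',T[:2]+.0115*u)
A2,B2,N2,T2=[world('side',p,z)[0]+[.003,0,0] for p,z in(((346,73.5),.209),((358,95),.209),((360,103.2),.2),((362.7,98.5),.2165))]
d=A2-B2;print('side',A2,B2,N2,T2,np.degrees(np.arctan2(d[1],d[0])))
# base plate edges
c=world('top',[(425,195.5),(445,213.8)],.015);e=c[1]-c[0];print('base edge ang',np.degrees(np.arctan2(e[1],e[0])))
S=T[:2]+.0115*u
for nm,v in(('top',px('top',[(S[0],S[1],.2)])),('side',px('side',[(S[0],S[1],.2),(T[0],T[1],.2165)]))):print(nm,v)
plan(S[0]-.08*u[0],S[1]-.08*u[1],.2576,np.degrees(np.arctan2(u[1],u[0]))+90)
"
```

```text
[ 0.5262 -0.3809  0.209 ] [ 0.4681 -0.3258  0.209 ] [ 0.462  -0.3203  0.2   ] [ 0.4539 -0.3075  0.2145] ang -43.506231280559966
u [ 0.7253 -0.6884] tip from B along -0.022939409968793185 lateral 0.0035036492571797425 seat by tip [ 0.4623 -0.3154]
side [ 0.5383 -0.3967  0.209 ] [ 0.4686 -0.3258  0.209 ] [ 0.453  -0.3091  0.2   ] [ 0.4492 -0.3089  0.2165] -45.47511128311254
base edge ang -135.60206613072242
top [[433.0625 207.4157]]
side [[356.7499 100.2881]
 [359.6983  97.7074]]
t=29.2 tcp=[0.4827 0.0474 0.1693] cur=-97.3 tilt=[-0.0005 -0.0002] q6=58 jaw=21.3 gf=30.0 wf=[ 0.  -0.3 -7. ]
turn 6.03 units | shift x 0.1549 y 0.2772 z -0.0883
```

```bash
python3 -m handwheel '[[[0,0,0,0,0,-0.01,0],[0,0,0,0,0,-0.014,0],[0,0,0,0,0,-0.016,0],[0,0,0,0,0,-0.016,0],[0,0,0,0,0,-0.016,0],[0,0,0,0,0,-0.012,0],[0,0,0,0,0,-0.004,0],[0,0,0,0,0,0,0],[0,0,0,0,0,0,0]]]'; python3 -c "
from h import *
np.set_printoptions(precision=4,suppress=True)
print('can',world('top',[(600/1.5625,465/1.5625)],.09),world('top',[(565/1.5625,465/1.5625)],0),'side top',world('side',[(632/1.5625,280/1.5625)],.09),'bot',world('side',[(622/1.5625,318/1.5625)],0))
plan(.461-.08*.707,-.3175+.08*.707,.2576,45)
"
```

```text
time_s: 30.1
tcp_pos: [0.4822, 0.0473, 0.2567]
ee_rot: [[0.992, -0.128, -0.002], [-0.128, -0.992, -0.0], [-0.002, 0.001, -1.0]]
wrist_force: [-0.3, -0.3, -7.2]
gripper_width: 0.243
gripper_force: 30.0
can [[ 0.2716 -0.2351  0.09  ]] [[ 0.2618 -0.205   0.    ]] side top [[ 0.2675 -0.2351  0.09  ]] bot [[ 0.2572 -0.2335  0.    ]]
t=30.1 tcp=[0.4822 0.0473 0.2567] cur=-97.4 tilt=[-0.0019 -0.0003] q6=58 jaw=21.1 gf=30.0 wf=[-0.3 -0.3 -7.2]
turn 6.27 units | shift x 0.1629 y 0.2730 z -0.0009
```

```bash
python3 -m handwheel '[[[0,0,0.25,0,0,0,0],[0,0,0.5,0,0,0,0],[0,0,0.7,0,0,0,0],[0,0,0.8,0,0,0,0],[0,0,0.8,0,0,0,0],[0,0,0.8,0,0,0,0],[0,0,0.8,0,0,0,0],[0,0,0.8,0,0,0,0],[0,0,0.5,0,0,0,0],[0,0,0.3,0,0,0,0],[0,0,0,0,0,0,0]]]' >/dev/null; python3 -m handwheel '[[[0,0,0,0.004,0.007,0,0],[0,0,0,0.008,0.013,0,0],[0,0,0,0.013,0.022,0,0],[0,0,0,0.0185,0.031,0,0],[0,0,0,0.0195,0.033,0,0],[0,0,0,0.0195,0.033,0,0],[0,0,0,0.0195,0.033,0,0],[0,0,0,0.0195,0.033,0,0],[0,0,0,0.0185,0.031,0,0],[0,0,0,0.012,0.02,0,0],[0,0,0,0.007,0.012,0,0],[0,0,0,0.003,0.005,0,0]]]' >/dev/null;python3 -m handwheel '[[[0,0,0,0,0,0,0],[0,0,0,0,0,0,0],[0,0,0,0,0,0,0],[0,0,0,0,0,0,0],[0,0,0,0,0,0,0]]]'; python3 -c "
from h import *
plan(.461,-.3175,.2576,45)
s=cams.capture('side')[:,:,::-1];t=cams.capture('top')[:,:,::-1]
cv2.imwrite('pics/s8.png',s);cv2.imwrite('pics/t8.png',t)
f=lambda a:cv2.resize(a,(400,400),interpolation=cv2.INTER_CUBIC)
cv2.imwrite('pics/pre.png',np.hstack([f(t[120:280,340:500]),f(s[60:220,260:420])]))
"
```

```text
time_s: 32.9
tcp_pos: [0.4055, -0.2599, 0.2577]
ee_rot: [[0.71, -0.704, 0.0], [-0.704, -0.71, -0.0], [0.0, -0.0, -1.0]]
wrist_force: [0.4, -0.4, -7.3]
gripper_width: 0.244
gripper_force: 30.0
t=32.9 tcp=[ 0.4055 -0.2599  0.2577] cur=-134.8 tilt=[ 0.0003 -0.0001] q6=59 jaw=21.2 gf=30.0 wf=[ 0.4 -0.4 -7.3]
turn 0.04 units | shift x 0.0799 y 0.0015 z 0.0001
```

View pics/pre.png

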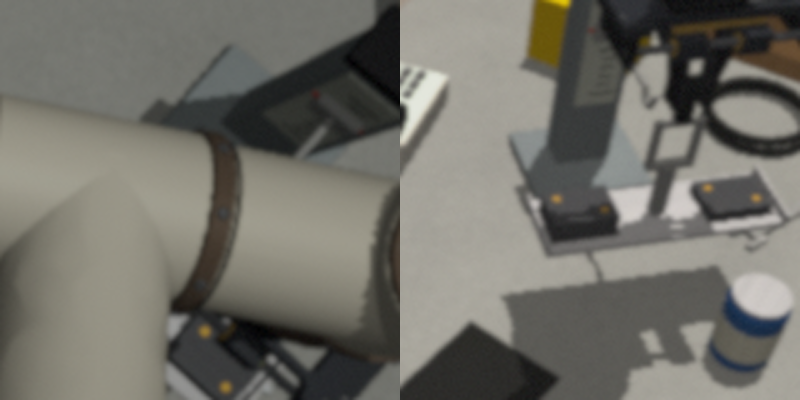

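The side view shows the carrier level before the hook: hook tip at (650,100), loop bar at (678,127). Moving in along +x.

```bash
python3 -c "
from h import *
print(px('side',[(.4055,-.2599,.2341)]),px('top',[(.4055,-.2599,.2341)]))"; python3 -m handwheel '[[[0,0,0,0.004,0.0002,0,0],[0,0,0,0.007,0.0002,0,0],[0,0,0,0.008,0.0002,0,0],[0,0,0,0.008,0.0002,0,0],[0,0,0,0.008,0.0002,0,0],[0,0,0,0.008,0.0002,0,0],[0,0,0,0.008,0.0002,0,0],[0,0,0,0.008,0.0001,0,0],[0,0,0,0.008,0,0,0],[0,0,0,0.008,0,0,0],[0,0,0,0.004,0,0,0],[0,0,0,0,0,0,0]]]';python3 -m handwheel '[[[0,0,0,0,0,0,0],[0,0,0,0,0,0,0],[0,0,0,0,0,0,0],[0,0,0,0,0,0,0],[0,0,0,0,0,0,0]]]'; python3 -c "
from h import *
plan(.461,-.3175,.2276,45)
s=cams.capture('side')[:,:,::-1];cv2.imwrite('pics/s9.png',s)"
```

```text
[[371.13703436 108.58961796]] [[413.23428336 235.52466704]]
time_s: 34.2
tcp_pos: [0.4608, -0.3176, 0.2574]
ee_rot: [[0.709, -0.705, 0.0], [-0.705, -0.709, -0.0], [0.0, 0.0, -1.0]]
wrist_force: [0.8, -1.0, -5.6]
gripper_width: 0.246
gripper_force: 30.0
time_s: 34.7
tcp_pos: [0.46, -0.317, 0.2576]
ee_rot: [[0.709, -0.705, -0.0], [-0.705, -0.709, 0.0], [-0.0, 0.0, -1.0]]
wrist_force: [0.2, 0.3, -6.9]
gripper_width: 0.24
gripper_force: 30.0
t=34.7 tcp=[ 0.46   -0.317   0.2576] cur=-134.8 tilt=[-0.0001  0.0001] q6=63 jaw=20.9 gf=30.0 wf=[ 0.2  0.3 -6.9]
turn 0.03 units | shift x 0.0010 y -0.0003 z 0.0300
```

```bash
python3 -c "
from h import *
print(tri((432.2,211),(362.7,97)),tri((435.5,207.5),(360,101.2)),tri((439.8,204),(358,93.5)),tri((465,175),(350,79)))
"; for i in 1; do python3 -m handwheel '[[[0,0,0,0,0,0.004,0],[0,0,0,0,0,0.004,0],[0,0,0,0,0,0.004,0],[0,0,0,0,0,0,0],[0,0,0,0,0,0,0]]]'; done;  python3 -m handwheel '[[[0,0,0,0,0,0.003,0],[0,0,0,0,0,0.003,0],[0,0,0,0,0,0,0],[0,0,0,0,0,0,0]]]' | grep -E 'tcp|wrist'; python3 -m handwheel '[[[0,0,0,0,0,0.003,0],[0,0,0,0,0,0.003,0],[0,0,0,0,0,0,0],[0,0,0,0,0,0,0]]]' | grep -E 'tcp|wrist'
```

```text
[ 0.45016343 -0.30524656  0.22254684] [ 0.45946117 -0.32341627  0.19426782] [ 0.4669035  -0.32377811  0.21455094] [ 0.52230195 -0.38427123  0.2045888 ]
time_s: 35.25
tcp_pos: [0.4601, -0.3172, 0.2453]
ee_rot: [[0.709, -0.705, -0.001], [-0.705, -0.709, 0.0], [-0.0, 0.0, -1.0]]
wrist_force: [0.2, 0.6, -5.8]
gripper_width: 0.245
gripper_force: 30.0
tcp_pos: [0.46, -0.3171, 0.2394]
wrist_force: [-0.4, -0.2, -7.2]
tcp_pos: [0.4601, -0.3171, 0.2334]
wrist_force: [0.1, 0.3, -6.9]
```

```bash
for i in 1; do python3 -m handwheel '[[[0,0,0,0,0,0.003,0],[0,0,0,0,0,0.003,0],[0,0,0,0,0,0,0],[0,0,0,0,0,0,0]]]' | grep -E 'tcp|wrist'; done; python3 -m handwheel '[[[0,0,0,0,0,0.003,0],[0,0,0,0,0,0.003,0],[0,0,0,0,0,0,0],[0,0,0,0,0,0,0]]]' | grep -E 'tcp|wrist'
```

```text
tcp_pos: [0.4605, -0.3174, 0.2278]
wrist_force: [0.3, -1.2, -5.4]
tcp_pos: [0.4607, -0.3175, 0.2219]
wrist_force: [1.7, -1.6, -5.3]
```

```bash
python3 -m handwheel '[[[0,0,0,0.002,0,0,0],[0,0,0,0,0,0.003,0],[0,0,0,0,0,0.003,0],[0,0,0,0,0,0,0],[0,0,0,0,0,0,0],[0,0,0,0,0,0,0]]]' | grep -E 'tcp|wrist';  python3 -m handwheel '[[[0,0,0,0,0,0.003,0],[0,0,0,0,0,0.003,0],[0,0,0,0,0,0,0],[0,0,0,0,0,0,0],[0,0,0,0,0,0,0]]]' | grep -E 'tcp|wrist'
```

```text
tcp_pos: [0.4616, -0.3186, 0.2157]
wrist_force: [0.7, -0.8, -3.9]
tcp_pos: [0.4617, -0.3186, 0.2098]
wrist_force: [-0.2, -0.7, -1.7]
```

```bash
python3 -m handwheel '[[[0,0,0,0.001,0,0.003,0],[0,0,0,0,0,0.003,0],[0,0,0,0,0,0,0],[0,0,0,0,0,0,0],[0,0,0,0,0,0,0],[0,0,0,0,0,0,0]]]' | grep -E 'tcp|wrist'; python3 -c "
from station import r
s=r.sense();print(s['wrist_force'],s['moment'])"
```

```text
tcp_pos: [0.4622, -0.3192, 0.2036]
wrist_force: [-1.6, 0.9, -2.4]
[-1.64107659  0.8749151  -2.37660353] [0.30367553 0.33585334 0.0531455 ]
```

```bash
python3 -m handwheel '[[[0,0,0,-0.001,0,0.002,0],[0,0,0,-0.0005,0,0.002,0],[0,0,0,0,0,0,0],[0,0,0,0,0,0,0],[0,0,0,0,0,0,0],[0,0,0,0,0,0,0]]]' | grep -E 'tcp|wrist'; python3 -c "
from station import r,cams
import cv2
for i in range(3):
  s=r.sense();print(s['wrist_force'],s['moment']); cams.capture('side')"
```

```text
tcp_pos: [0.4616, -0.3185, 0.1998]
wrist_force: [0.5, -1.2, -0.4]
[ 0.52071714 -1.19698178 -0.36988969] [-0.3480798  -0.16835332  0.02486872]
[-0.00586582 -0.48304866  0.07474859] [-0.38530071 -0.11938233  0.02809649]
[ 1.0913499  -1.4781691   0.20287546] [-0.41411158 -0.1554703  -0.05343778]
```

```bash
python3 -m handwheel '[[[0,0,0,0,0,0,0.03],[0,0,0,0,0,0,0.045],[0,0,0,0,0,0,0.06],[0,0,0,0,0,0,0.06],[0,0,0,0,0,0,0.06],[0,0,0,0,0,0,0.06]]]' | grep -E 'tcp|wrist|width'; python3 -m handwheel '[[[0,0,0,0,0,-0.005,0.06],[0,0,0,0,0,-0.015,0.06],[0,0,0,0,0,-0.03,0.06],[0,0,0,0,0,-0.03,0.06],[0,0,0,0,0,-0.03,0.06],[0,0,0,0,0,-0.02,0.06],[0,0,0,0,0,0,0.06],[0,0,0,0,0,0,0.06],[0,0,0,0,0,0,0.06],[0,0,0,0,0,0,0.06],[0,0,0,0,0,0,0.06],[0,0,0,0,0,0,0.06]]]';python3 -c "
from h import *
s=cams.capture('side')[:,:,::-1];t=cams.capture('top')[:,:,::-1]
cv2.imwrite('pics/s10.png',s);cv2.imwrite('pics/t10.png',t)
f=lambda a:cv2.resize(a,(400,400),interpolation=cv2.INTER_CUBIC)
cv2.imwrite('pics/hang.png',np.hstack([f(t[120:280,340:500]),f(s[60:220,260:420])]))
plan(.62,0,.2,90)"
```

```text
tcp_pos: [0.4612, -0.3182, 0.1995]
wrist_force: [0.0, -1.2, -0.8]
gripper_width: 0.663
time_s: 41.1
tcp_pos: [0.4612, -0.3182, 0.329]
ee_rot: [[0.709, -0.705, -0.001], [-0.705, -0.709, 0.0], [-0.001, 0.0, -1.0]]
wrist_force: [0.0, -0.3, 0.7]
gripper_width: 0.689
gripper_force: 0.0
t=41.2 tcp=[ 0.4612 -0.3182  0.3293] cur=-134.8 tilt=[-0.0005  0.0001] q6=63 jaw=60.1 gf=0.0 wf=[ 1.1 -0.2 -0.5]
turn -7.47 units | shift x 0.1588 y -0.3182 z 0.1293
```

View pics/hang.png

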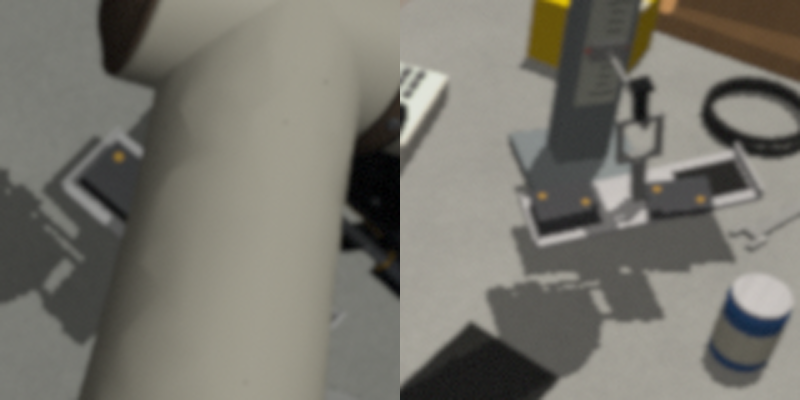

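The carrier hangs on the hook, but the single plate in bay B has slid about 35 mm toward the post, leaving the pad bare at (715,180). The pile in bay A looks intact. I'll take the carrier back off to the mat, re-seat that plate and hang it again.

```bash
python3 -c "
from h import *
print(px('side',[(.4612,-.3182,.217)]), 'obs head',(260+.4*241,60+.4*85))"; python3 -m handwheel '[[[0,0,0,0,0,0.02,0.06],[0,0,0,0,0,0.03,0.06],[0,0,0,0,0,0.03,0.06],[0,0,0,0,0,0.03,0.06],[0,0,0,0,0,0.015,0.06],[0,0,0,0,0,0.003,0.06],[0,0,0,0,0,0,0.04],[0,0,0,0,0,0,0.03],[0,0,0,0,0,0,0.02],[0,0,0,0,0,0,0],[0,0,0,0,0,0,0],[0,0,0,0,0,0,0]]]'; python3 -m handwheel '[[[0,0,0,0,0,0,0],[0,0,0,0,0,0,0],[0,0,0,0,0,0,0],[0,0,0,0,0,-0.003,0],[0,0,0,0,0,-0.003,0],[0,0,0,0,0,-0.003,0],[0,0,0,0,0,0,0],[0,0,0,0,0,0,0]]]'
```

```text
[[358.9313718   94.48074316]] obs head (356.4, 94.0)
time_s: 42.4
tcp_pos: [0.4618, -0.3183, 0.2021]
ee_rot: [[0.709, -0.705, 0.002], [-0.705, -0.709, -0.001], [0.001, -0.001, -1.0]]
wrist_force: [1.5, 0.1, 0.5]
gripper_width: 0.247
gripper_force: 30.0
time_s: 43.2
tcp_pos: [0.4612, -0.3183, 0.2104]
ee_rot: [[0.709, -0.705, 0.0], [-0.705, -0.709, 0.0], [0.0, -0.0, -1.0]]
wrist_force: [3.1, 1.2, -0.7]
gripper_width: 0.245
gripper_force: 30.0
```

```bash
python3 -m handwheel '[[[0,0,0,0,0,-0.005,0],[0,0,0,0,0,-0.005,0],[0,0,0,0,0,-0.005,0],[0,0,0,0,0,-0.005,0],[0,0,0,0,0,-0.005,0],[0,0,0,0,0,-0.005,0],[0,0,0,0,0,-0.006,0],[0,0,0,0,0,-0.006,0],[0,0,0,0,0,-0.006,0],[0,0,0,0,0,0,0],[0,0,0,0,0,0,0]]]'; python3 -c "
from h import *
s=r.sense();print(s['moment'])
plan(.461-.0566-.01,-.3175+.0566+.01,.2576,45)"
```

```text
time_s: 44.3
tcp_pos: [0.4611, -0.3181, 0.2586]
ee_rot: [[0.709, -0.705, -0.0], [-0.705, -0.709, 0.0], [-0.0, -0.0, -1.0]]
wrist_force: [0.2, -0.6, -7.0]
gripper_width: 0.241
gripper_force: 30.0
[-0.10096745  0.00811349  0.00282705]
t=44.3 tcp=[ 0.4611 -0.3181  0.2586] cur=-134.8 tilt=[-0.0001  0.0004] q6=63 jaw=21.0 gf=30.0 wf=[ 0.2 -0.6 -7. ]
turn 0.03 units | shift x -0.0947 y -0.0003 z 0.0010
```

```bash
python3 -m handwheel '[[[0,0,0,-0.004,0,0,0],[0,0,0,-0.008,0,0,0],[0,0,0,-0.01,0,0,0],[0,0,0,-0.01,0,0,0],[0,0,0,-0.01,0,0,0],[0,0,0,-0.01,0,0,0],[0,0,0,-0.01,0,0,0],[0,0,0,-0.01,0,0,0],[0,0,0,-0.01,0,0,0],[0,0,0,-0.008,0,0,0],[0,0,0,-0.005,0,0,0],[0,0,0,0,0,0,0]]]'>/dev/null; python3 -c "
from h import *
plan(.4845,.0485,.2576,45)"
```

```text
t=45.5 tcp=[ 0.3934 -0.2508  0.2587] cur=-134.8 tilt=[-0.      0.0001] q6=58 jaw=21.3 gf=30.0 wf=[ 0.6 -0.4 -7. ]
turn 0.03 units | shift x -0.1472 y -0.2761 z 0.0011
```

Shift back to the mat, then turn −6.27 units.

```bash
python3 -m handwheel '[[[0,0,0,-0.004,-0.0075,0,0],[0,0,0,-0.0075,-0.014,0,0],[0,0,0,-0.013,-0.0244,0,0],[0,0,0,-0.0165,-0.031,0,0],[0,0,0,-0.0165,-0.031,0,0],[0,0,0,-0.0165,-0.031,0,0],[0,0,0,-0.0165,-0.031,0,0],[0,0,0,-0.0165,-0.031,0,0],[0,0,0,-0.0165,-0.031,0,0],[0,0,0,-0.012,-0.0225,0,0],[0,0,0,-0.008,-0.015,0,0],[0,0,0,-0.0037,-0.007,0,0]]]' >/dev/null; python3 -m handwheel '[[[0,0,-0.25,0,0,0,0],[0,0,-0.5,0,0,0,0],[0,0,-0.7,0,0,0,0],[0,0,-0.8,0,0,0,0],[0,0,-0.8,0,0,0,0],[0,0,-0.8,0,0,0,0],[0,0,-0.8,0,0,0,0],[0,0,-0.8,0,0,0,0],[0,0,-0.5,0,0,0,0],[0,0,-0.3,0,0,0,0],[0,0,0,0,0,0,0],[0,0,0,0,0,0,0]]]'>/dev/null; python3 -c "
from h import *
plan(.4845,.0485,.1495,83)"
```

```text
t=47.9 tcp=[0.4842 0.0476 0.2586] cur=-97.4 tilt=[-0.0002 -0.0003] q6=58 jaw=21.3 gf=30.0 wf=[-0.2  0.3 -6.1]
turn -0.07 units | shift x 0.0002 y -0.0009 z 0.1091
```

```bash
python3 -m handwheel '[[[0,0,0,0,0,0.008,0],[0,0,0,0,0,0.014,0],[0,0,0,0,0,0.016,0],[0,0,0,0,0,0.016,0],[0,0,0,0,0,0.016,0],[0,0,0,0,0,0.015,0],[0,0,0,0,0,0.01,0],[0,0,0,0,0,0.006,0],[0,0,0,0,0,0.004,0],[0,0,0,0,0,0.002,0],[0,0,0,0,0,0,0],[0,0,0,0,0,0,0]]]'; python3 -m handwheel '[[[0,0,0,0,0,0.001,0],[0,0,0,0,0,0.001,0],[0,0,0,0,0,0,0],[0,0,0,0,0,0,0]]]'
```

```text
time_s: 49.1
tcp_pos: [0.4864, 0.048, 0.1543]
ee_rot: [[0.992, -0.127, 0.005], [-0.127, -0.992, -0.001], [0.005, 0.0, -1.0]]
wrist_force: [-0.4, -5.0, 3.2]
gripper_width: 0.241
gripper_force: 30.0
time_s: 49.5
tcp_pos: [0.4865, 0.048, 0.1543]
ee_rot: [[0.992, -0.126, 0.006], [-0.126, -0.992, -0.001], [0.006, 0.0, -1.0]]
wrist_force: [-4.8, -3.5, 14.1]
gripper_width: 0.248
gripper_force: 30.0
```

```bash
python3 -m handwheel '[[[0,0,0,0,0,-0.002,0],[0,0,0,0,0,0,0.03],[0,0,0,0,0,0,0.05],[0,0,0,0,0,0,0.06],[0,0,0,0,0,0,0.06],[0,0,0,0,0,-0.02,0.06],[0,0,0,0,0,-0.03,0.06],[0,0,0,0,0,-0.03,0.06],[0,0,0,0.02,-0.04,0,0.06],[0,0,0,0.02,-0.045,0,0.06],[0,0,0,0.02,-0.045,0,0.06],[0,0,0,0.02,-0.045,0,0.06]]]'; python3 -m handwheel '[[[0,0,0,0.02,-0.045,0,0.06],[0,0,0,0.01,-0.045,0,0.06],[0,0,0,0,-0.03,0,0.06],[0,0,0,0,0,0,0.06],[0,0,0,0,0,0,0.06]]]'; python3 - <<'E'
from h import *
np.set_printoptions(precision=4,suppress=True)
t=cams.capture('top')[:,:,::-1];cv2.imwrite('pics/t11.png',t);s=cams.capture('side')[:,:,::-1];cv2.imwrite('pics/s11.png',s)
# rivets: orange
for n,im,(x0,y0,x1,y1) in(("top",t,(185,170,330,250)),("side",s,(200,180,340,300))):
    h=cv2.cvtColor(im,cv2.COLOR_BGR2HSV)[y0:y1,x0:x1]
    m=((h[...,0]>8)&(h[...,0]<28)&(h[...,1]>120)&(h[...,2]>70)).astype(np.uint8)
    k,l,st,ce=cv2.connectedComponentsWithStats(m)
    for i in range(1,k):
        if st[i,4]>=4: c=ce[i]+[x0,y0];print(n,c,st[i,4],world(n,c,.021)[0],world(n,c,.033)[0][:2])
# bright carrier
m=(t[170:250,185:330].min(2)>120).astype(np.uint8)
c=np.argwhere(m)[:,::-1]+[185,170];print('carrier',rect('top',c.astype(float),.009))
for c in dark(t,60,(185,170,330,245)): print("mat?",rect("top",c,.003),cv2.boundingRect(c))
g=t.max(2)
for y in range(190,228,2): print(y,' '.join('%3d'%v for v in g[y,264:316:2]))
E
```

```text
time_s: 50.7
tcp_pos: [0.5869, 0.2138, 0.2314]
ee_rot: [[0.992, -0.128, 0.0], [-0.128, -0.992, 0.0], [0.0, -0.0, -1.0]]
wrist_force: [0.3, -0.1, 0.0]
gripper_width: 0.691
gripper_force: 0.0
time_s: 51.2
tcp_pos: [0.6309, 0.3278, 0.2302]
ee_rot: [[0.992, -0.127, -0.002], [-0.127, -0.992, -0.001], [-0.001, 0.001, -1.0]]
wrist_force: [0.5, -0.0, -0.1]
gripper_width: 0.691
gripper_force: 0.0
top [212.3333 197.1111] 9 [0.514  0.1563 0.021 ] [0.5126 0.1549]
top [229.125 208.875] 8 [0.4837 0.1146 0.021 ] [0.4827 0.1137]
top [263.125 210.875] 8 [0.477  0.0304 0.021 ] [0.476  0.0305]
top [278.125 224.875] 8 [ 0.4417 -0.0057  0.021 ] [ 0.4412 -0.0053]
side [297.1667 223.1667] 6 [ 0.4404 -0.0071  0.021 ] [0.4369 0.0009]
side [277.7143 226.    ] 7 [0.4758 0.0284 0.021 ] [0.4717 0.0359]
side [257.     245.7143] 7 [0.4854 0.1057 0.021 ] [0.4811 0.112 ]
side [236.875 251.875] 8 [0.5148 0.1473 0.021 ] [0.5101 0.153 ]
carrier (array([485.7,  50. ]), array([257.9,  78.1]), np.float32(82.3))
mat? (array([487.2,  49.9]), array([295.8, 117.2]), np.float32(83.6)) (195, 180, 121, 57)
190  25  25  28  23  2
[... 1329 characters left out ...]
  26  26  28  25  25  24  32  85 112  87  29  27  58
216  61  60  60  61  61  61  61  60  61  61  60  44  26  25  25  27  24  26  24  34  74 113  86  29  26  67
218  60  60  60  60  60  61  61  61  60  60  58  37  26  24  25  23  24  23  25  45 106 127  84  26  28  72
220  60  61  60  61  61  59  60  61  61  62  54  35  28  26  25  25  25  25  25  51 113 123  76  26  29  78
222  61  60  60  61  61  61  65  74  64  62  86  98  88  79  71  63  51  42  39  62 115 114  66  24  30  84
224  61  61  62  61  61  61  92 130  94  70 120 143 142 141 138 132 124 120 118 113 126 109  53  24  32  85
226  49  58  59  63  62  61  84 121  90  77 129 142 144 146 147 147 147 148 147 143 123 114  45  25  32  86
```

Measured on the mat: the carrier centre is (0.486, 0.050) with yaw about 82.5°, and pile A is still centred. Plate B is at (0.459, 0.012) with yaw 73°, next to the post. I'll grip it 24 mm off-centre so the gripper body clears the loop.

```bash
python3 -m handwheel '[[[0,0,-1.34,0,0,-0.01,0.07],[0,0,-1.34,0,0,-0.01,0.07],[0,0,-1.34,0,0,0,0.07],[0,0,-1.34,0,0,0,0.07],[0,0,-1.34,0,0,0,0.07],[0,0,-1.34,0,0,0,0.07],[0,0,-1.34,0,0,0,0.07],[0,0,-1.34,0,0,0,0.07],[0,0,-1.34,0,0,0,0.07],[0,0,-1.34,0,0,0,0.07],[0,0,0,0,0,0,0.07]]]' >/dev/null; python3 -c "
from h import *
plan(.4523,-.0105,.2,-17)"
```

```text
t=52.4 tcp=[0.6312 0.3257 0.2523] cur=-17.0 tilt=[0.0005 0.0004] q6=123 jaw=70.1 gf=0.0 wf=[0.1 0.5 0.9]
turn -0.01 units | shift x -0.3738 y -0.0728 z 0.0523
```

```bash
python3 -m handwheel '[[[0,0,0,-0.0374,-0.0073,0,0.07],[0,0,0,-0.0374,-0.0073,0,0.07],[0,0,0,-0.0374,-0.0073,0,0.07],[0,0,0,-0.0374,-0.0073,0,0.07],[0,0,0,-0.0374,-0.0073,0,0.07],[0,0,0,-0.0374,-0.0073,0,0.07],[0,0,0,-0.0374,-0.0073,0,0.07],[0,0,0,-0.0374,-0.0073,0,0.07],[0,0,0,-0.0374,-0.0073,0,0.07],[0,0,0,-0.0374,-0.0073,0,0.07],[0,0,0,0,0,0,0.07],[0,0,0,0,0,0,0.07]]]' >/dev/null; python3 -m handwheel '[[[0,0,0,0,0,0.03,0.07],[0,0,0,0,0,0.03,0.07],[0,0,0,0,0,0.03,0.07],[0,0,0,0,0,0.03,0.07],[0,0,0,0,0,0.03,0.07],[0,0,0,0,0,0.02,0.07],[0,0,0,0,0,0,0.07],[0,0,0,0,0,0,0.07],[0,0,0,0,0,0,0.07]]]' >/dev/null; python3 -c "
from h import *
plan(.4523,-.0105,.0145,-17)"
```

```text
t=54.5 tcp=[ 0.4538 -0.0088  0.0828] cur=-16.9 tilt=[0.0028 0.0007] q6=144 jaw=70.1 gf=0.0 wf=[-0.4  1.  -1.2]
turn 0.01 units | shift x -0.0020 y -0.0009 z 0.0683
```

```bash
python3 -m handwheel '[[[0,0,0,-0.002,-0.001,0,0.07],[0,0,0,0,0,0.012,0.07],[0,0,0,0,0,0.012,0.07],[0,0,0,0,0,0.012,0.07],[0,0,0,0,0,0.012,0.07],[0,0,0,0,0,0.01,0.07],[0,0,0,0,0,0.008,0.07],[0,0,0,0,0,0,0.07],[0,0,0,0,0,0,0.07]]]'; python3 -m handwheel '[[[0,0,0,0,0,0.002,0.07],[0,0,0,0,0,0,0.04],[0,0,0,0,0,0,0.04],[0,0,0,0,0,0,0.04],[0,0,0,0,0,0,0.04],[0,0,0,0,0,0,0.04],[0,0,0,0,0,0,0.04]]]';python3 -m handwheel '[[[0,0,0,0,0,-0.004,0.04],[0,0,0,0,0,-0.008,0.04],[0,0,0,0,0,-0.008,0.04],[0,0,0,0,0,0,0.04],[0,0,0,0,0,0,0.04]]]';python3 -c "
from h import *
plan(.4711,-.058,.0145,-7.5)"
```

```text
time_s: 55.4
tcp_pos: [0.4511, -0.011, 0.0158]
ee_rot: [[0.291, 0.957, 0.0], [0.957, -0.291, 0.0], [0.0, 0.0, -1.0]]
wrist_force: [-0.4, 0.2, -0.1]
gripper_width: 0.806
gripper_force: 0.0
time_s: 56.1
tcp_pos: [0.451, -0.011, 0.0137]
ee_rot: [[0.291, 0.957, 0.0], [0.957, -0.291, 0.0], [0.0, 0.0, -1.0]]
wrist_force: [-0.3, -0.9, 1.1]
gripper_width: 0.568
gripper_force: 30.0
time_s: 56.6
tcp_pos: [0.451, -0.011, 0.034]
ee_rot: [[0.291, 0.957, 0.001], [0.957, -0.291, 0.0], [0.001, 0.001, -1.0]]
wrist_force: [-0.1, 0.5, 0.2]
gripper_width: 0.568
gripper_force: 30.0
t=56.6 tcp=[ 0.451 -0.011  0.034] cur=-16.9 tilt=[0.0011 0.0004] q6=144 jaw=49.4 gf=30.0 wf=[-0.1  0.5  0.2]
turn -1.57 units | shift x -0.0440 y 0.0260 z 0.0195
```

```bash
python3 -m handwheel '[[[0,0,0,-0.012,0,0,0.04],[0,0,0,-0.013,0.004,0,0.04],[0,0,0,-0.012,0.006,0,0.04],[0,0,-0.5,0,0,0,0.04],[0,0,-0.57,0,0,0,0.04],[0,0,-0.5,0,0,0,0.04],[0,0,0,0,0,0,0.04],[0,0,0,0,0,0,0.04]]]'>/dev/null;python3 -c "
from h import *
plan(.4717,-.0589,.0145,-7.5)"
```

```text
t=57.4 tcp=[ 0.4493 -0.0498  0.0333] cur=-7.6 tilt=[-0.0006 -0.0001] q6=158 jaw=49.2 gf=30.0 wf=[-0.4  0.4 -0.1]
turn -0.02 units | shift x -0.0061 y 0.0234 z 0.0188
```

```bash
python3 -m handwheel '[[[0,0,0,-0.003,0.012,0,0.04],[0,0,0,-0.003,0.0115,0,0.04],[0,0,0,0,0,0,0.04],[0,0,0,0,0,0,0.04],[0,0,0,0,0,0,0.04]]]'>/dev/null;python3 -c "
from h import *
plan(.4717,-.0589,.0145,-7.5)";python3 -m handwheel '[[[0,0,0,0,0,0.008,0.04],[0,0,0,0,0,0.007,0.04],[0,0,0,0,0,0.003,0.04],[0,0,0,0,0,0,0.04],[0,0,0,0,0,0,0.04]]]';python3 -c "
from h import *
plan(.4717,-.0589,.0140,-7.5)"
```

```text
t=57.9 tcp=[ 0.4718 -0.0585  0.0333] cur=-7.5 tilt=[-0.0008 -0.    ] q6=160 jaw=49.4 gf=30.0 wf=[-0.2  0.1 -0.4]
turn -0.01 units | shift x -0.0004 y -0.0000 z 0.0188
time_s: 58.4
tcp_pos: [0.4721, -0.0583, 0.0154]
ee_rot: [[0.131, 0.991, -0.0], [0.991, -0.131, -0.0], [-0.0, -0.0, -1.0]]
wrist_force: [0.2, -0.3, -0.7]
gripper_width: 0.572
gripper_force: 30.0
t=58.4 tcp=[ 0.4721 -0.0583  0.0154] cur=-7.5 tilt=[-0.0004 -0.0001] q6=160 jaw=49.8 gf=30.0 wf=[ 0.2 -0.3 -0.7]
turn -0.00 units | shift x -0.0006 y -0.0004 z 0.0014
```

```bash
python3 -m handwheel '[[[0,0,0,-0.0005,0,0.001,0.04],[0,0,0,0,0,0,0.055],[0,0,0,0,0,0,0.065],[0,0,0,0,0,0,0.065],[0,0,0,0,0,-0.01,0.065],[0,0,0,0,0,-0.03,0.065],[0,0,0,0,0,-0.045,0.065],[0,0,0,0,0,-0.045,0.065],[0,0,0,0,0,-0.045,0.065],[0,0,0,0,0,-0.035,0.065],[0,0,0,0.04,0.02,0,0.065],[0,0,0,0.04,0.02,0,0.065]]]'>/dev/null; python3 -m handwheel '[[[0,0,0,0.045,0.02,0,0.065],[0,0,0,0.045,0.02,0,0.065],[0,0,0,0.045,0.02,0,0.065],[0,0,0,0.045,0.01,0,0.065],[0,0,0,0.045,0,0,0.065],[0,0,0,0.045,0,0,0.065],[0,0,0,0.04,0,0,0.065],[0,0,0,0,0,0,0.065],[0,0,0,0,0,0,0.065]]]'>/dev/null
cat > meas.py <<'E'
from h import *
np.set_printoptions(precision=4,suppress=True)
t=cams.capture('top')[:,:,::-1];s=cams.capture('side')[:,:,::-1]
for n,im,(x0,y0,x1,y1) in(("top",t,(185,170,330,250)),("side",s,(200,180,340,300))):
    h=cv2.cvtColor(np.ascontiguousarray(im),cv2.COLOR_BGR2HSV)[y0:y1,x0:x1]
    m=((h[...,0]>8)&(h[...,0]<28)&(h[...,1]>120)&(h[...,2]>70)).astype(np.uint8)
    k,l,st,ce=cv2.connectedComponentsWithStats(m);P=sorted([ce[i]+[x0,y0] for i in range(1,k) if st[i,4]>=4],key=lambda c:c[0])
    if len(P)==4:
        for pr,z in((P[:2] if n=="top" else P[:2],.033),(P[2:],.021)):
            w=world(n,np.array(pr),z);d=w[0]-w[1];print(n,z,"centre",w.mean(0)[:2],"len",np.linalg.norm(d),"yaw",np.degrees(np.arctan2(d[1],d[0]))+27.5)
    else: print(n,P)
m=(t[170:250,185:330].min(2)>120).astype(np.uint8)
c=np.argwhere(m)[:,::-1]+[185,170];q=rect('top',c.astype(float),.009);print('carrier',q)
a=np.radians(q[2]);u=np.array([np.cos(a),np.sin(a)])*85;print('bays',q[0]+u,q[0]-u)
E
python3 meas.py; python3 -c "
from h import *
plan(.486,.049,.2,82.5)"
```

```text
top 0.033 centre [0.4976 0.1343] len 0.05088219796830142 yaw 81.4537298343959
top 0.021 centre [ 0.477  -0.0348] len 0.04996953841095657 yaw 82.16282709583942
side 0.033 centre [0.4956 0.1328] len 0.04975197379876486 yaw 81.87570465582006
side 0.021 centre [ 0.4753 -0.0366] len 0.0492883344983893 yaw 79.95164353447534
carrier (array([485.7,  50. ]), array([257.9,  78.7]), np.float32(82.3))
bays [497.0888 134.2336] [474.3112 -34.2336]
t=60.6 tcp=[0.632  0.3124 0.2251] cur=-7.6 tilt=[-0.     -0.0002] q6=133 jaw=64.8 gf=0.0 wf=[ 0.2 -0.7  0.2]
turn 14.99 units | shift x -0.1104 y 0.2802 z 0.0251
```

Plate B is now within 3 mm of its bay centre and pile A within 1 mm. Regripping the head.

```bash
python3 -m handwheel '[[[0,0,1.36,0,0,0,0.06],[0,0,1.36,0,0,0,0.06],[0,0,1.36,0,0,0,0.06],[0,0,1.36,0,0,0,0.06],[0,0,1.36,0,0,0,0.06],[0,0,1.36,0,0,0,0.06],[0,0,1.36,0,0,0,0.06],[0,0,1.36,0,0,0,0.06],[0,0,1.36,0,0,0,0.06],[0,0,1.36,0,0,0,0.06],[0,0,1.39,0,0,0,0.06]]]'>/dev/null; python3 -m handwheel '[[[0,0,0,-0.0138,0.035,0,0.06],[0,0,0,-0.0138,0.035,0,0.06],[0,0,0,-0.0138,0.035,0,0.06],[0,0,0,-0.0138,0.035,0,0.06],[0,0,0,-0.0138,0.035,0,0.06],[0,0,0,-0.0138,0.035,0,0.06],[0,0,0,-0.0138,0.035,0,0.06],[0,0,0,-0.0138,0.035,0,0.06],[0,0,0,0,0,0,0.06],[0,0,0,0,0,0,0.06],[0,0,0,0,0,0,0.06]]]'>/dev/null;python3 -c "
from h import *
plan(.486,.049,.1505,82.5)"
```

```text
t=62.8 tcp=[0.4866 0.0498 0.2251] cur=-97.5 tilt=[0.0013 0.0005] q6=58 jaw=60.3 gf=0.0 wf=[ 0.1  0.5 -1. ]
turn -0.00 units | shift x -0.0005 y 0.0008 z 0.0746
```

```bash
python3 -m handwheel '[[[0,0,0,0,0.001,0.015,0.06],[0,0,0,0,0,0.02,0.06],[0,0,0,0,0,0.02,0.06],[0,0,0,0,0,0.015,0.06],[0,0,0,0,0,0.004,0.06],[0,0,0,0,0,0,0.04],[0,0,0,0,0,0,0.03],[0,0,0,0,0,0,0.0],[0,0,0,0,0,0,0],[0,0,0,0,0,0,0],[0,0,0,0,0,0,0]]]'; python3 -m handwheel '[[[0,0,0,0,0,-0.003,0],[0,0,0,0,0,-0.006,0],[0,0,0,0,0,-0.01,0],[0,0,0,0,0,-0.014,0],[0,0,0,0,0,-0.016,0],[0,0,0,0,0,-0.016,0],[0,0,0,0,0,-0.016,0],[0,0,0,0,0,-0.014,0],[0,0,0,0,0,-0.008,0],[0,0,0,0,0,-0.004,0],[0,0,0,0,0,0,0],[0,0,0,0,0,0,0]]]'; python3 -c "
from h import *
plan(.4055,-.2599,.2576,45)"
```

```text
time_s: 63.9
tcp_pos: [0.4863, 0.0488, 0.1509]
ee_rot: [[0.992, -0.13, 0.0], [-0.13, -0.992, -0.001], [0.0, 0.001, -1.0]]
wrist_force: [0.1, -0.7, 1.3]
gripper_width: 0.246
gripper_force: 30.0
time_s: 65.1
tcp_pos: [0.4857, 0.049, 0.2567]
ee_rot: [[0.992, -0.13, -0.002], [-0.13, -0.992, -0.0], [-0.002, 0.0, -1.0]]
wrist_force: [0.2, -0.1, -7.6]
gripper_width: 0.246
gripper_force: 30.0
t=65.1 tcp=[0.4857 0.049  0.2567] cur=-97.5 tilt=[-0.0017 -0.0002] q6=58 jaw=21.4 gf=30.0 wf=[ 0.2 -0.1 -7.6]
turn 6.25 units | shift x 0.1617 y 0.2752 z -0.0009
```

```bash
python3 -m handwheel '[[[0,0,0.25,0,0,-0.002,0],[0,0,0.5,0,0,0,0],[0,0,0.7,0,0,0,0],[0,0,0.8,0,0,0,0],[0,0,0.8,0,0,0,0],[0,0,0.8,0,0,0,0],[0,0,0.8,0,0,0,0],[0,0,0.8,0,0,0,0],[0,0,0.5,0,0,0,0],[0,0,0.3,0,0,0,0],[0,0,0,0,0,0,0]]]' >/dev/null; python3 -m handwheel '[[[0,0,0,0.004,0.007,0,0],[0,0,0,0.008,0.013,0,0],[0,0,0,0.013,0.022,0,0],[0,0,0,0.0185,0.0315,0,0],[0,0,0,0.0193,0.0332,0,0],[0,0,0,0.0193,0.0332,0,0],[0,0,0,0.0193,0.0332,0,0],[0,0,0,0.0193,0.0332,0,0],[0,0,0,0.0185,0.0315,0,0],[0,0,0,0.012,0.02,0,0],[0,0,0,0.007,0.012,0,0],[0,0,0,0.003,0.005,0,0]]]' >/dev/null;python3 -m handwheel '[[[0,0,0,0,0,0,0],[0,0,0,0,0,0,0],[0,0,0,0,0,0,0],[0,0,0,0,0,0,0],[0,0,0,0,0,0,0]]]'; python3 -c "
from h import *
plan(.4610,-.3179,.2596,45)"
```

```text
time_s: 67.9
tcp_pos: [0.4064, -0.2588, 0.2596]
ee_rot: [[0.708, -0.706, 0.0], [-0.706, -0.708, -0.0], [0.0, -0.0, -1.0]]
wrist_force: [-0.1, 0.5, -6.8]
gripper_width: 0.241
gripper_force: 30.0
t=67.9 tcp=[ 0.4064 -0.2588  0.2596] cur=-134.9 tilt=[ 0.0002 -0.0001] q6=58 jaw=20.9 gf=30.0 wf=[-0.1  0.5 -6.8]
turn 0.02 units | shift x 0.0804 y 0.0032 z 0.0000
```

```bash
python3 -m handwheel '[[[0,0,0,0.004,0.0004,0,0],[0,0,0,0.007,0.0004,0,0],[0,0,0,0.008,0.0004,0,0],[0,0,0,0.008,0.0004,0,0],[0,0,0,0.008,0.0004,0,0],[0,0,0,0.008,0.0004,0,0],[0,0,0,0.008,0.0004,0,0],[0,0,0,0.008,0.0004,0,0],[0,0,0,0.008,0,0,0],[0,0,0,0.008,0,0,0],[0,0,0,0.0055,0,0,0],[0,0,0,0,0,0,0]]]'|grep -E 'tcp|wrist';python3 -m handwheel '[[[0,0,0,0,0,0.006,0],[0,0,0,0,0,0.006,0],[0,0,0,0,0,0.006,0],[0,0,0,0,0,0.004,0],[0,0,0,0,0,0.003,0],[0,0,0,0,0,0.002,0],[0,0,0,0,0,0,0],[0,0,0,0,0,0,0]]]'|grep -E 'tcp|wrist';python3 -m handwheel '[[[0,0,0,0,0,0.002,0],[0,0,0,0,0,0.002,0],[0,0,0,0,0,0.002,0],[0,0,0,0,0,0.002,0],[0,0,0,0,0,0,0],[0,0,0,0,0,0,0]]]'|grep -E 'tcp|wrist'
```

```text
tcp_pos: [0.4616, -0.319, 0.2594]
wrist_force: [0.1, -0.7, -7.6]
tcp_pos: [0.461, -0.3185, 0.2328]
wrist_force: [-0.2, -0.2, -6.2]
tcp_pos: [0.4612, -0.3186, 0.2249]
wrist_force: [1.3, -0.5, -5.5]
```

```bash
python3 -m handwheel '[[[0,0,0,0,0,0.003,0],[0,0,0,0,0,0.003,0],[0,0,0,0,0,0.003,0],[0,0,0,0,0,0.003,0],[0,0,0,0,0,0,0],[0,0,0,0,0,0,0],[0,0,0,0,0,0,0]]]'|grep -E 'tcp|wrist';python3 -m handwheel '[[[0,0,0,0,0,0.002,0],[0,0,0,0,0,0.002,0],[0,0,0,0,0,0.002,0],[0,0,0,0,0,0,0],[0,0,0,0,0,0,0],[0,0,0,0,0,0,0]]]'|grep -E 'tcp|wrist'; python3 -c "
from station import r,cams
for i in range(5):
  s=r.sense();print(s['wrist_force'].round(1),s['moment'].round(2),s['tcp_pos']); cams.capture('side')"
```

```text
tcp_pos: [0.4612, -0.3186, 0.213]
wrist_force: [0.8, -2.7, -2.3]
tcp_pos: [0.4611, -0.3185, 0.2068]
wrist_force: [0.8, -2.5, -1.0]
[ 0.8 -2.5 -1. ] [-0.61 -0.73 -0.  ] [ 0.46108568 -0.3185227   0.20680562]
[ 2.4 -1.2 -0.1] [-0.53 -0.67 -0.06] [ 0.46105234 -0.31851757  0.20676046]
[ 2.6 -2.3 -1.3] [-0.55 -0.68  0.03] [ 0.46104141 -0.31852495  0.20677117]
[ 2.8 -2.  -1.4] [-0.56 -0.74 -0.01] [ 0.46105812 -0.31848979  0.20673996]
[ 2.5 -2.1 -1.1] [-0.51 -0.74  0.03] [ 0.46103003 -0.31849148  0.20672746]
```

```bash
python3 -m handwheel '[[[0,0,0,0.001,0,0.001,0],[0,0,0,0.0005,0,0.001,0],[0,0,0,0,0,0.001,0],[0,0,0,0,0,0,0],[0,0,0,0,0,0,0],[0,0,0,0,0,0,0]]]'|grep -E 'tcp|wrist'; python3 -c "
from station import r,cams
for i in range(4):
  s=r.sense();print(s['wrist_force'].round(1),s['moment'].round(2),s['tcp_pos']); cams.capture('side')"
```

```text
tcp_pos: [0.4616, -0.3193, 0.2035]
wrist_force: [0.8, 0.3, 0.3]
[0.8 0.3 0.3] [ 0.16 -0.25  0.03] [ 0.46164808 -0.31928145  0.20349395]
[1.1 1.1 0.1] [ 0.18 -0.29 -0.05] [ 0.46168681 -0.31930667  0.20349171]
[ 0.5  1.  -0.2] [ 0.13 -0.25  0.02] [ 0.46168269 -0.31930251  0.2034632 ]
[0.8 0.3 0. ] [ 0.16 -0.22 -0.07] [ 0.46172045 -0.31932405  0.20347759]
```

```bash
python3 -m handwheel '[[[0,0,0,0,0,0,0.025],[0,0,0,0,0,0,0.03],[0,0,0,0,0,0,0.04],[0,0,0,0,0,0,0.06],[0,0,0,0,0,0,0.06],[0,0,0,0,0,0,0.06],[0,0,0,0,0,0,0.06],[0,0,0,0,0,0,0.06]]]' | grep -E 'tcp|wrist|width'; python3 -m handwheel '[[[0,0,0,0,0,-0.005,0.06],[0,0,0,0,0,-0.015,0.06],[0,0,0,0,0,-0.03,0.06],[0,0,0,0,0,-0.03,0.06],[0,0,0,0,0,-0.03,0.06],[0,0,0,0,0,-0.03,0.06],[0,0,0,0,0,0,0.06],[0,0,0,0,0,0,0.06],[0,0,0,0,0,0,0.06],[0,0,0,0,0,0,0.06],[0,0,0,0,0,0,0.06],[0,0,0,0,0,0,0.06]]]'|grep -E 'time|tcp'
cat > hang.py <<'E'
from h import *
np.set_printoptions(precision=4,suppress=True)
s=cams.capture('side')[:,:,::-1];cv2.imwrite('pics/hs.png',s)
x0,y0,x1,y1=280,100,430,180
h=cv2.cvtColor(np.ascontiguousarray(s),cv2.COLOR_BGR2HSV)[y0:y1,x0:x1]
m=((h[...,0]>8)&(h[...,0]<28)&(h[...,1]>110)&(h[...,2]>70)).astype(np.uint8)
k,l,st,ce=cv2.connectedComponentsWithStats(m)
P=sorted([tuple((ce[i]+[x0,y0]).round(1)) for i in range(1,k) if st[i,4]>=4]);print("obs",P)
# predicted: model rivets (carrier frame; +y bay A) at tilt a about carrier x, bar at b
riv=np.array([[.0,0,0]])
def pred(b,yaw,a):
    u=np.array([np.cos(yaw),np.sin(yaw),0]);v=np.array([np.sin(yaw),-np.cos(yaw),0]) # y axis, x axis
    z=np.array([0,0,1]);ya=np.cos(a)*u-np.sin(a)*z;za=np.cos(a)*z+np.sin(a)*u
    out=[]
    for yb,n in((.085,2),(-.085,1)):
        for sg in(1,-1): # rivet vector: 25mm at yaw-27.5deg
            q=np.radians(-27.5);d=.025*sg
            out.append(b+ya*(yb+d*np.cos(q))+v*(-d*np.sin(q))+za*(-.1225+.006+.012*n))
    return px('side',out)
if __name__=="__main__":
    from scipy.optimize import least_squares
    for a in(0,.05,.1):print(a,pred(np.array([.4617,-.3193,.178]),np.radians(45),a).tolist())
    if len(P)==4:
        O=np.array(P);f=lambda p:(np.array(sorted(map(tuple,pred(p[:3],p[3],p[4]))))-O).ravel()
        q=least_squares(f,[.4617,-.3193,.178,np.radians(45),.05]);print(q.x,"res px",q.fun.reshape(4,2))
E
python3 hang.py
```

```text
tcp_pos: [0.4619, -0.3195, 0.2036]
wrist_force: [0.3, 0.9, 0.5]
gripper_width: 0.683
time_s: 74.85
tcp_pos: [0.4618, -0.3194, 0.3429]
obs [(np.float64(314.5), np.float64(137.5)), (np.float64(332.5), np.float64(140.5)), (np.float64(371.5), np.float64(129.5)), (np.float64(389.5), np.float64(131.5))]
0 [[311.68508149104053, 134.41029338577135], [329.22332348505984, 138.07299833573035], [367.95793512710975, 130.8921724154808], [385.49677859575905, 134.43002486091453]]
0.05 [[313.09427565876933, 135.6171562277859], [330.6735283438271, 138.68783352485332], [369.9015503885955, 129.83095171606874], [387.670125207948, 132.78215005914453]]
0.1 [[314.5893905892835, 136.73946471194736], [332.1790609443958, 139.2302384405665], [371.81607352458593, 128.70566623016907], [389.78767423035606, 131.0688591248039]]
[ 0.4553 -0.309   0.1862  0.8247  0.071 ] res px [[ 0.0122  0.2682]
 [-0.0111 -0.307 ]
 [-0.0564 -0.1256]
 [ 0.0549  0.1667]]
```

The rivet fit puts the carrier at 0.07 rad tilt with residuals under 0.3 px, so all plates are centred. Next is the lever. I turn so the flat of the closed fingers faces +y, then travel to the right of the knob.

```bash
python3 -c "
from h import *
plan(.636,-.03,.343,180)"; python3 -m handwheel '[[[0,0,1.25,0,0,0,0.0],[0,0,1.25,0,0,0,0],[0,0,1.25,0,0,0,0],[0,0,1.25,0,0,0,0],[0,0,1.25,0,0,0,0],[0,0,1.28,0,0,0,0],[0,0,0,0,0,0,0]]]' >/dev/null;  python3 -c "
from h import *
plan(.636,-.03,.343,180)"; python3 hang.py | tail -5
```

```text
t=74.9 tcp=[ 0.4618 -0.3194  0.3431] cur=-135.0 tilt=[-0.0008  0.0003] q6=63 jaw=60.0 gf=0.0 wf=[1.3 0.  0.1]
turn 7.51 units | shift x -0.2894 y -0.1742 z 0.0001
t=75.6 tcp=[ 0.4619 -0.3195  0.3434] cur=179.9 tilt=[-0.0003  0.0001] q6=18 jaw=11.9 gf=0.0 wf=[-0.4 -0.1  0.2]
turn -0.02 units | shift x -0.2895 y -0.1741 z 0.0004
obs [(np.float64(332.5), np.float64(140.5)), (np.float64(389.5), np.float64(131.5))]
0 [[311.68508149104053, 134.41029338577135], [329.22332348505984, 138.07299833573035], [367.95793512710975, 130.8921724154808], [385.49677859575905, 134.43002486091453]]
0.05 [[313.09427565876933, 135.6171562277859], [330.6735283438271, 138.68783352485332], [369.9015503885955, 129.83095171606874], [387.670125207948, 132.78215005914453]]
0.1 [[314.5893905892835, 136.73946471194736], [332.1790609443958, 139.2302384405665], [371.81607352458593, 128.70566623016907], [389.78767423035606, 131.0688591248039]]
```

```bash
python3 -m handwheel '[[[0,0,0,-0.0362,-0.0218,0,0],[0,0,0,-0.0362,-0.0218,0,0],[0,0,0,-0.0362,-0.0218,0,0],[0,0,0,-0.0362,-0.0218,0,0],[0,0,0,-0.0362,-0.0218,0,0],[0,0,0,-0.0362,-0.0218,0,0],[0,0,0,-0.0362,-0.0218,0,0],[0,0,0,-0.0362,-0.0218,0,0],[0,0,0,0,0,0.03,0],[0,0,0,0,0,0.04,0],[0,0,0,0,0,0.04,0],[0,0,0,0,0,0.03,0]]]' >/dev/null;  python3 -m handwheel '[[[0,0,0,0,0,0,0],[0,0,0,0,0,0,0],[0,0,0,0,0,0,0]]]' >/dev/null; python3 -c "
from h import *
np.set_printoptions(precision=4,suppress=True)
plan(.636,-.03,.066,180)
t=cams.capture('top')[:,:,::-1];s=cams.capture('side')[:,:,::-1]
g=s[155:230,160:260].max(2)
m=(g<38).astype(np.uint8);k,l,st,ce=cv2.connectedComponentsWithStats(m)
for i in range(1,k):
    if st[i,4]>15: print('side',ce[i]+[160,155],st[i])
print('knob pred',px('side',[(.634,.030,.079),(.634,.03,.1),(.634,.03,.058)]),'tip pred',px('side',[r.sense()['tcp_pos']]))
"; python3 hang.py | head -1
```

```text
t=77.2 tcp=[ 0.6385 -0.0303  0.2062] cur=179.9 tilt=[0.0047 0.    ] q6=-12 jaw=0.4 gf=0.0 wf=[-0.   0.2  0.1]
turn -0.01 units | shift x -0.0003 y 0.0025 z 0.1402
side [252.5417 224.4167] [86 63 14 12 48]
knob pred [[225.9661 183.7273]
 [225.549  178.169 ]
 [226.37   189.1105]] tip pred [[237.3985 132.056 ]]
obs [(np.float64(315.0), np.float64(137.8)), (np.float64(332.5), np.float64(140.5)), (np.float64(389.5), np.float64(131.5))]
```

```bash
python3 -m handwheel '[[[0,0,0,0,0.002,0.03,0],[0,0,0,0,0,0.03,0],[0,0,0,0,0,0.03,0],[0,0,0,0,0,0.03,0],[0,0,0,0,0,0.015,0],[0,0,0,0,0,0.005,0],[0,0,0,0,0,0,0],[0,0,0,0,0,0,0]]]' | grep -E 'tcp|wrist'; python3 -m handwheel '[[[0,0,0,0.01,0,0,0],[0,0,0,0.01,0,0,0],[0,0,0,0.01,0,0,0],[0,0,0,0.008,0,0,0],[0,0,0,0.007,0,0,0],[0,0,0,0,0,0,0],[0,0,0,0,0,0,0]]]' | grep -E 'tcp|wrist'
```

```text
tcp_pos: [0.6362, -0.0302, 0.0652]
wrist_force: [-0.7, -1.0, 0.0]
tcp_pos: [0.6349, -0.0755, 0.0635]
wrist_force: [-0.1, 0.3, -0.1]
```

Tool +x is world −y here; I backed off in free air without contact. Now pushing along −x.

```bash
python3 -m handwheel '[[[0,0,0,-0.015,0,0,0],[0,0,0,-0.015,0,0,0],[0,0,0,-0.015,0,0,0],[0,0,0,-0.015,0,0,0],[0,0,0,-0.01,0,0,0],[0,0,0,-0.01,0,0,0],[0,0,0,0,0,0,0],[0,0,0,0,0,0,0]]]' | grep -E 'tcp|wrist'; python3 -m handwheel '[[[0,0,0,-0.006,0,0,0],[0,0,0,-0.006,0,0,0],[0,0,0,-0.006,0,0,0],[0,0,0,-0.006,0,0,0],[0,0,0,-0.006,0,0,0],[0,0,0,0,0,0,0],[0,0,0,0,0,0,0]]]' | grep -E 'tcp|wrist'
```

```text
tcp_pos: [0.6351, 0.0049, 0.0635]
wrist_force: [-0.5, -0.6, 0.4]
tcp_pos: [0.6354, 0.035, 0.0635]
wrist_force: [-0.5, -1.4, -1.5]
```

```bash
python3 hang.py | head -1
```

```text
obs [(np.float64(332.5), np.float64(140.5))]
```

```bash
python3 -m handwheel '[[[0,0,0,-0.006,0,0,0],[0,0,0,-0.006,0,0,0],[0,0,0,-0.006,0,0,0],[0,0,0,-0.006,0,0,0],[0,0,0,-0.006,0,0,0],[0,0,0,-0.006,0,0,0],[0,0,0,0,0,0,0],[0,0,0,0,0,0,0]]]' | grep -E 'tcp|wrist'; python3 -m handwheel '[[[0,0,0,-0.003,0,0,0],[0,0,0,-0.003,0,0,0],[0,0,0,0,0,0,0],[0,0,0,0,0,0,0]]]' | grep -E 'tcp|wrist';python3 -m handwheel '[[[0,0,0,-0.002,0,0,0],[0,0,0,-0.002,0,0,0],[0,0,0,0,0,0,0],[0,0,0,0,0,0,0]]]' | grep -E 'tcp|wrist'; python3 - <<'E'
from h import *
t=cams.capture('top')[:,:,::-1];s=cams.capture('side')[:,:,::-1];cv2.imwrite('pics/lev_s.png',s)
g=s[150:230,160:260].max(2);m=(g<38).astype(np.uint8);k,l,st,ce=cv2.connectedComponentsWithStats(m)
print([(ce[i]+[160,150],st[i].tolist()) for i in range(1,k) if st[i,4]>15])
print('end knob pred',px('side',[(.642,.096,.079)]))
E
```

```text
tcp_pos: [0.6361, 0.0709, 0.0641]
wrist_force: [2.3, -4.2, 0.1]
tcp_pos: [0.638, 0.076, 0.0643]
wrist_force: [7.3, -8.3, -1.9]
tcp_pos: [0.6395, 0.0788, 0.0644]
wrist_force: [12.4, -12.5, -5.3]
[(array([212.12328767, 172.67465753]), [37, 11, 29, 24, 292]), (array([194.82222222, 179.68888889]), [31, 26, 9, 9, 45]), (array([209.41566265, 193.5       ]), [43, 32, 16, 24, 166]), (array([236.5       , 194.71590909]), [67, 33, 22, 21, 88])]
end knob pred [[206.93737709 198.85807196]]
```

Forces show the knob sticking to the finger face, so a straight push loads it radially. I'll follow the arc by easing toward world +x (tool −y) while advancing.

```bash
python3 -m handwheel '[[[0,0,0,0,-0.002,0,0],[0,0,0,0,-0.002,0,0],[0,0,0,0,0,0,0],[0,0,0,0,0,0,0]]]' | grep -E 'tcp|wrist'; python3 -m handwheel '[[[0,0,0,-0.0016,-0.0012,0,0],[0,0,0,-0.0016,-0.0012,0,0],[0,0,0,0,0,0,0],[0,0,0,0,0,0,0]]]' | grep -E 'tcp|wrist'
```

```text
tcp_pos: [0.6397, 0.0788, 0.0642]
wrist_force: [3.1, -10.4, 0.7]
tcp_pos: [0.64, 0.0794, 0.0642]
wrist_force: [-2.2, -15.4, 3.1]
```

Stiff now: 15 N against a 4 N spring, so the lever is at its stop. Retreating so it springs back.

```bash
python3 -m handwheel '[[[0,0,0,0.002,0.001,0,0],[0,0,0,0.005,0.002,0,0],[0,0,0,0.01,0.002,0,0],[0,0,0,0.012,0,0,0],[0,0,0,0.015,0,0,0],[0,0,0,0.015,0,0,0],[0,0,0,0.02,0,0,0],[0,0,0,0.02,0,0,0],[0,0,0,0.02,0,0,0],[0,0,0,0,0,-0.03,0],[0,0,0,0,0,-0.04,0],[0,0,0,0,0,-0.04,0]]]' | grep -E 'time|tcp|wrist'; python3 -m handwheel '[[[0,0,0,0,0,-0.04,0],[0,0,0,0,0,-0.04,0],[0,0,0,0,0,-0.04,0],[0,0,0,0,0,-0.04,0],[0,0,0,0,0,0,0],[0,0,0,0,0,0,0]]]' >/dev/null; python3 hang.py; python3 - <<'E'
from h import *
t=cams.capture('top')[:,:,::-1];s=cams.capture('side')[:,:,::-1]
for n,im,box in(('side',s,(215,170,240,198)),('top',t,(225,90,300,160))):
    x0,y0,x1,y1=box;a=cv2.imread(f'pics/{n}0.png').astype(int)[y0:y1,x0:x1];d=np.abs(im.astype(int)[y0:y1,x0:x1]-a).max(2);print(n,'diff mean',d.mean(),'n>40',(d>40).sum())
    g=im[y0:y1,x0:x1].max(2);ys,xs=np.where(g<32);print('dark centroid now',xs.mean()+x0,ys.mean()+y0,len(xs))
    g=a.max(2);ys,xs=np.where(g<32);print('start',xs.mean()+x0,ys.mean()+y0,len(xs))
plan(.4617,-.3193,.33,45)
E
```

```text
time_s: 84.05
tcp_pos: [0.637, -0.0359, 0.1747]
wrist_force: [0.7, -0.2, -0.1]
obs [(np.float64(332.5), np.float64(140.5)), (np.float64(371.5), np.float64(129.5)), (np.float64(389.5), np.float64(131.5))]
0 [[311.68508149104053, 134.41029338577135], [329.22332348505984, 138.07299833573035], [367.95793512710975, 130.8921724154808], [385.49677859575905, 134.43002486091453]]
0.05 [[313.09427565876933, 135.6171562277859], [330.6735283438271, 138.68783352485332], [369.9015503885955, 129.83095171606874], [387.670125207948, 132.78215005914453]]
0.1 [[314.5893905892835, 136.73946471194736], [332.1790609443958, 139.2302384405665], [371.81607352458593, 128.70566623016907], [389.78767423035606, 131.0688591248039]]
side diff mean 14.81 n>40 28
dark centroid now 227.0909090909091 183.72727272727272 11
start 227.28571428571428 185.07142857142858 14
top diff mean 26.593904761904763 n>40 1659
dark centroid now 286.3905882352941 104.76470588235294 425
start 257.5 143.25 24
t=84.8 tcp=[ 0.636  -0.0352  0.3318] cur=179.8 tilt=[-0.0025  0.0002] q6=-11 jaw=0.4 gf=0.0 wf=[-0.3 -1.1 -1.1]
turn -7.53 units | shift x 0.0776 y 0.3241 z 0.0018
```

The lever is back home: its knob sits at the starting pixel. Returning to the carrier.

```bash
python3 -m handwheel '[[[0,0,0,0.0355,0.0218,0,0],[0,0,0,0.0355,0.0218,0,0],[0,0,0,0.0355,0.0218,0,0],[0,0,0,0.0355,0.0218,0,0],[0,0,0,0.0355,0.0218,0,0],[0,0,0,0.0355,0.0218,0,0.06],[0,0,0,0.0355,0.0218,0,0.06],[0,0,0,0.0355,0.0218,0,0.06],[0,0,0,0,0,0,0.06]]]' >/dev/null; python3 -m handwheel '[[[0,0,-1.25,0,0,0,0.06],[0,0,-1.25,0,0,0,0.06],[0,0,-1.25,0,0,0,0.06],[0,0,-1.25,0,0,0,0.06],[0,0,-1.25,0,0,0,0.06],[0,0,-1.28,0,0,0,0.06],[0,0,0,0,0,0,0.06],[0,0,0,0,0,0,0.06]]]' >/dev/null; python3 -c "
from h import *
plan(.4617,-.3193,.2045,45)"
```

```text
t=86.5 tcp=[ 0.4614 -0.3183  0.3327] cur=-135.1 tilt=[-0.0014  0.0006] q6=63 jaw=59.9 gf=0.0 wf=[-0.5 -0.1  0.7]
turn -0.02 units | shift x 0.0009 y 0.0004 z 0.1282
```

```bash
python3 -m handwheel '[[[0,0,0,0.001,0,0.03,0.06],[0,0,0,0,0,0.03,0.06],[0,0,0,0,0,0.03,0.06],[0,0,0,0,0,0.025,0.06],[0,0,0,0,0,0.01,0.06],[0,0,0,0,0,0.002,0.06],[0,0,0,0,0,0,0.04],[0,0,0,0,0,0,0.03],[0,0,0,0,0,0,0.024],[0,0,0,0,0,0,0.01],[0,0,0,0,0,0,0],[0,0,0,0,0,0,0]]]'|grep -E 'tcp|wrist|width'; python3 -m handwheel '[[[0,0,0,0,0,0,0],[0,0,0,0,0,-0.003,0],[0,0,0,0,0,-0.004,0],[0,0,0,0,0,-0.005,0],[0,0,0,0,0,-0.006,0],[0,0,0,0,0,-0.006,0],[0,0,0,0,0,-0.006,0],[0,0,0,0,0,-0.006,0],[0,0,0,0,0,-0.006,0],[0,0,0,0,0,-0.006,0],[0,0,0,0,0,-0.006,0],[0,0,0,0,0,0,0]]]'|grep -E 'tcp|wrist|width';python3 -m handwheel '[[[0,0,0,0,0,0,0],[0,0,0,0,0,0,0]]]'; python3 -c "
from h import *
plan(.461-.0566-.01,-.3175+.0566+.01,.2576,45)"
```

```text
tcp_pos: [0.4625, -0.3194, 0.207]
wrist_force: [1.2, 0.9, 0.5]
gripper_width: 0.243
tcp_pos: [0.4623, -0.3196, 0.2617]
wrist_force: [-0.7, -0.1, -6.8]
gripper_width: 0.245
time_s: 89.1
tcp_pos: [0.4617, -0.3192, 0.2601]
ee_rot: [[0.708, -0.707, -0.001], [-0.707, -0.708, 0.001], [-0.001, 0.0, -1.0]]
wrist_force: [-0.5, -0.8, -7.0]
gripper_width: 0.245
gripper_force: 30.0
t=89.1 tcp=[ 0.4617 -0.3192  0.2601] cur=-135.0 tilt=[-0.0009  0.0005] q6=63 jaw=21.3 gf=30.0 wf=[-0.5 -0.8 -7. ]
turn 0.01 units | shift x -0.0959 y -0.0007 z 0.0025
```

```bash
python3 -m handwheel '[[[0,0,0,-0.004,0,-0.002,0],[0,0,0,-0.008,0,0,0],[0,0,0,-0.01,0,0,0],[0,0,0,-0.01,0,0,0],[0,0,0,-0.01,0,0,0],[0,0,0,-0.01,0,0,0],[0,0,0,-0.01,0,0,0],[0,0,0,-0.01,0,0,0],[0,0,0,-0.01,0,0,0],[0,0,0,-0.008,0,0,0],[0,0,0,-0.005,0,0,0],[0,0,0,0,0,0,0]]]'|grep wrist; python3 -m handwheel '[[[0,0,0,-0.004,-0.0075,0,0],[0,0,0,-0.0075,-0.014,0,0],[0,0,0,-0.013,-0.0244,0,0],[0,0,0,-0.0165,-0.031,0,0],[0,0,0,-0.0165,-0.031,0,0],[0,0,0,-0.0165,-0.031,0,0],[0,0,0,-0.0165,-0.031,0,0],[0,0,0,-0.0165,-0.031,0,0],[0,0,0,-0.0165,-0.031,0,0],[0,0,0,-0.012,-0.0225,0,0],[0,0,0,-0.008,-0.015,0,0],[0,0,0,-0.0037,-0.007,0,0]]]' |grep wrist; python3 -m handwheel '[[[0,0,-0.25,0,0,0,0],[0,0,-0.5,0,0,0,0],[0,0,-0.7,0,0,0,0],[0,0,-0.8,0,0,0,0],[0,0,-0.8,0,0,0,0],[0,0,-0.8,0,0,0,0],[0,0,-0.8,0,0,0,0],[0,0,-0.8,0,0,0,0],[0,0,-0.6,0,0,0,0],[0,0,-0.3,0,0,0,0],[0,0,0,0,0,0,0],[0,0,0,0,0,0,0]]]'>/dev/null; python3 -c "
from h import *
plan(.487,.050,.1545,83.3)"
```

```text
wrist_force: [-0.0, 0.0, -7.0]
wrist_force: [0.8, -0.3, -7.4]
t=92.7 tcp=[0.4856 0.0464 0.2626] cur=-96.9 tilt=[-0.0003 -0.0003] q6=58 jaw=21.2 gf=30.0 wf=[-0.2  0.9 -6.5]
turn -0.04 units | shift x 0.0009 y -0.0037 z 0.1081
```

```bash
python3 -m handwheel '[[[0,0,0,0.001,-0.0035,0.008,0],[0,0,0,0,0,0.014,0],[0,0,0,0,0,0.016,0],[0,0,0,0,0,0.016,0],[0,0,0,0,0,0.016,0],[0,0,0,0,0,0.015,0],[0,0,0,0,0,0.01,0],[0,0,0,0,0,0.005,0],[0,0,0,0,0,0.002,0],[0,0,0,0,0,0.001,0],[0,0,0,0,0,0,0],[0,0,0,0,0,0,0]]]'|grep -E 'tcp|wrist'; python3 -m handwheel '[[[0,0,0,0,0,0.001,0],[0,0,0,0,0,0.001,0],[0,0,0,0,0,0,0],[0,0,0,0,0,0,0]]]'|grep -E 'tcp|wrist'
```

```text
tcp_pos: [0.4877, 0.0505, 0.1606]
wrist_force: [-2.0, -2.7, -0.1]
tcp_pos: [0.4878, 0.0503, 0.1586]
wrist_force: [-2.5, -5.2, 3.1]
```

```bash
python3 -m handwheel '[[[0,0,0,0,0,0,0.023],[0,0,0,0,0,0,0.026],[0,0,0,0,0,0,0.04],[0,0,0,0,0,0,0.06],[0,0,0,0,0,0,0.06],[0,0,0,0,0,-0.02,0.06],[0,0,0,0,0,-0.03,0.06],[0,0,0,0,0,-0.03,0.06],[0,0,0,0.02,-0.04,0,0.06],[0,0,0,0.02,-0.045,0,0.06],[0,0,0,0.02,-0.045,0,0.06],[0,0,0,0.02,-0.045,0,0.06]]]'|grep -E 'tcp'; python3 -m handwheel '[[[0,0,0,0.02,-0.045,0,0.06],[0,0,0,0.01,-0.045,0,0.06],[0,0,0,0,-0.03,0,0.06],[0,0,0,0,0,0,0.06],[0,0,0,0,0,0,0.06]]]'|grep tcp; python3 meas.py
```

```text
tcp_pos: [0.5886, 0.2167, 0.2378]
tcp_pos: [0.6316, 0.3311, 0.2365]
top 0.033 centre [0.4966 0.1372] len 0.050158404657576296 yaw 83.06886456014247
top 0.021 centre [ 0.4796 -0.0324] len 0.050004653009777404 yaw 82.15916639657651
side 0.033 centre [0.4943 0.1352] len 0.05100692724832282 yaw 82.236834305684
side 0.021 centre [ 0.4779 -0.0347] len 0.05034422873806523 yaw 83.50383444044809
carrier (array([486.6,  52.6]), array([257.1,  77.9]), np.float32(83.7))
bays [495.9274 137.0867] [477.2726 -31.8867]
```

The plates are within 3 mm of their bay centres, the carrier is within about 3 mm of the mat centre and aligned with it, and the hook and lever are free. Handing in.

```bash
python3 -c "
from station import r
print(r.finish_job())"
```

```text
the job is handed in; nothing more can be done
None
```

The job is handed in after about 95 s on the robot's clock. All three plates (two and one) were weighed on the hook, the lever was pushed until it stopped moving and it sprang back. The carrier is back on its mat with the plates within 3 mm of their bay centres. Plate B shifted about 5 cm during the first hanging, so I re-seated it and hung the carrier again. The full lever swing is judged from force and finger position, not seen in a picture.

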